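# Slide a coated test panel off the granite plate and stack it

## Task

The thin coated steel panel lying on the granite surface plate has been measured and belongs on the pile of finished panels beside it. It is too thin to pick up off the flat stone, so slide it until one end sticks out well past the edge of the granite and can be gripped there, then lay it on the two spacer bars on top of the pile, squarely in line with the panel beneath, lowering it all the way down before letting go. Keep the pile as it stands and leave the gauge, the bottle and the wipes carton where they are.

Things in the scene. Friction and masses are not known exactly. Their poses are not given: they have to be found in the camera images.
- granite: Grey granite surface plate, 200 mm (its x) by 300 mm (its y), 50 mm thick, on 10 mm rubber feet, so that its polished top is 60 mm above the bench. Does not move. Origin: centre of the underside of the feet, at bench height; x runs along the 200 mm side, y along the 300 mm side, z up.
- panel: The panel to move: smooth off-white coated steel plate, 60 mm (its x) by 150 mm (its y) by 3 mm, about 0.21 kg, a dark 6 mm hole near each end. It starts flat on the granite, wholly on it, roughly along the granite's long side, and slides easily there (friction about 0.3) when pushed at its end. Origin: centre of its underside; y is the long axis, z up. Both ends alike. Grip it across its 60 mm width.
- panel_end_a (a point): Middle of the short end of the panel at its +y side, at mid thickness.
- panel_end_b (a point): Middle of the short end of the panel at its -y side, at mid thickness.
- pile1: Bottom panel of the pile, lying on the bench. Same size and look as the panel. The pile is three such panels, each with two loose black rubber spacer bars lying across it, all square above one another. Origin: centre of its underside; y is the long axis.
- pile3: Top panel of the pile, same size and look: 60 mm (its x) by 150 mm (its y) by 3 mm. Origin: centre of its underside, 36 mm above the bench; y is the long axis. The moved panel goes above it, on its two bars, either way round: its underside then lies 18 mm above this origin, 54 mm above the bench.
- bar3a: One of the two loose spacer bars on the top panel of the pile: black rubber, 44 mm (its x, across the panel) by 15 mm (its y) by 15 mm high, about 50 mm from the panel's middle towards its +y end; its ends stand 8 mm inside the panel's long sides. Origin: centre of its underside, 39 mm above the bench.
- bar3b: The other spacer bar on the top panel of the pile, the same but about 50 mm from the panel's middle towards its -y end.
- gauge: Bystander: grey hand-held coating thickness gauge, 68 by 145 by 26 mm, lying on the bench beyond the work. Origin: centre of the underside.
- bottle: Bystander: white plastic solvent bottle with a blue cap, 68 mm across, 170 mm high, standing to one side. Origin: centre of the underside.
- wipes: Bystander: cardboard carton of wipes, 180 by 100 by 70 mm (about 95 mm high with the protruding wipe), standing to the other side. Origin: centre of the underside.
Not all that is in view belongs to the job. What is shaped like the panel but brown or turquoise is not meant.

How it is judged:
By the outcome, as a careful person would: the job done as asked, in the order asked, and still so for the second after the job is handed in, with the robot touching nothing.
It also fails if it takes over 54 s, if anything falls off the work surface, if the arm or the gripper's body presses on something with over 40 N, if the wrist force passes 120 N, or if a joint passes its speed limit or range.

## Robot

A 6-joint arm with a two-finger parallel gripper is mounted at the origin on the work surface. World frame = base frame: x ahead of the robot, y to its left, z up, the work surface at z = 0. Lengths are in mm, angles in degrees, forces in N, time in s.
With the tool pointing down it reaches from about 300 to 850 mm from the base axis. Payload 4.2 kg.
Tool frame: the origin (TCP) lies midway between the tips of the shut fingers; the grasp point (between the pads) lies 19 mm behind it; z points along the fingers, x is the direction in which the jaws open and shut, and the axes are right-handed (so a half turn about z gives the same grasp; the last joint's range is limited). The gripper opens to 91 mm and grips with 3 to 60 N. Pads are 32 mm wide; open, the fingers measure 118 mm over their backs; the gripper's body (76 mm by 178 mm) begins 60 mm behind the grasp point.
Start: joints at [-77.98, 18.312, 89.639, -0, 72.044, -1.146], TCP at [130.978, -559.904, 176.576] pointing down, gripper open.
Joint ranges: [-177.97, 177.97], [-48.28, 115.42], [12.27, 149.76], [-77.06, 257.06], [2.81, 150.46], [-146.56, 146.56]. Speed limits (degrees/s): [147.25, 147.25, 180, 180, 180, 180].

## Interface

Orientations are given as [roll, pitch, yaw] about the fixed x, y, z axes, in that order (R = Rz(yaw) Ry(pitch) Rx(roll)).
In Python, from workcell import monitor, vision, job, models gives the robot as it stands.
- The arm moves only by the shell command python3 -m creep 'ROWS' [FORCE]. ROWS is text: rows parted by semicolons, each of 7 numbers parted by spaces: the shift along the world's x, y, z in cm, then the turn, a rotation vector about the world's x, y, z in rad, then the gripper's target within -1 to 1 (shut at 1, half-way at 0, fully open at -1). In form: tx ty tz ax ay az hand; .... A call has 1 to 12 rows; each row shifts and turns the pose as measured when the row begins; what a row does not reach is not made up. A row lasts 1/12 s, in which the tool goes at most 41.7 mm and 7.16 degrees, less where a joint would pass 70% of its speed; a pose out of reach is approached as far as the arm can. A call is refused whole if a number of a shift passes 4.17 or a number of a turn 0.125, either way. A call with a gripper value outside its range is refused whole. The fingers move at their own pace and stop on an object; FORCE is the grip in N (left out, the last holds). Time passes only in rows, so rows that do not move let the fingers close. It gives the time, the measured TCP pose, the force and the opening at its end, in the units of the state.
- monitor.state(): the state, without advancing time (a new reading comes with each control period).
- vision.grab_frame(name): name is "scene" or "top" or "wrist"; returns a dict with "img" (480x640x3 uint8, red, green, blue), "mtx" (3x3 intrinsics, pixels), "dist_coeffs" ([k1, k2, p1, p2, k3] as OpenCV has them; the pictures are not rectified), "view" (4x4, takes a point from world to camera coordinates). Camera axes: x right, y down, z forward; pixel columns grow to the right and rows downward; lengths in mm; the calibration is good to about 2 mm. A picture is of the moment at which its call begins. There is no depth.
- job.job_done(): hands the job in, once; it reports no verdict.
Trained networks look in the newest picture that a camera, given by its name, has taken for a name from the list of things; names that differ only in an ending like _2 or _b are one class to them, and where a whole thing is asked for, a point or a joint stands for the part that bears it (a point fixed in the world has none). Each returns a list of dicts, best first, with "confidence" (0 to 1); they miss things now and then, are a little off and sometimes report something else, mostly with a low value. They report only what shows in the picture. A call takes as long as a camera call. They do not tell look-alikes from the thing itself.
- models.search_frame(camera, query): "rect" ([left, top, right, bottom] in pixels, round what is visible of it).
- models.mark_of(camera, query): "at" ([column, row] in pixels: a listed point, or the origin of a listed thing).
The state is a dict: "time_s": time; "qpos": joint angles; "qvel": joint speeds; "effort": joint torques, N m; "ee_pos": TCP position; "ee_rot": TCP orientation; "force": force on the tool from outside, world axes, zero at the start; "torque": the same for the moment, N m; "gripper_width": finger opening in mm.
Only numpy, scipy, OpenCV 4.12 (cv2) and the standard library are available. Lean on these libraries where they do the work, as an engineer would, in place of code of your own. Each camera call takes 0.05 s, during which the arm holds its last target.

## Working session

There is one attempt and no reset: what is moved stays moved. The work goes in short steps, Python scripts to look and compute and a shell command to move; the robot and the scene stay as the last step left them, time stands still between calls to the robot, and variables do not carry over. Pictures are saved under pics/ and viewed, and the job is handed in when it is done.

```bash
mkdir -p pics
python3 - <<'E'
from workcell import monitor, vision
import cv2
for n in ("scene","top"):
    f=vision.grab_frame(n); cv2.imwrite(f"pics/{n}0.png",f["img"][...,::-1])
s=monitor.state(); print(s)
E
```

```text
{'time_s': 0.1, 'qpos': array([-7.79803216e+01,  1.83484606e+01,  8.96996403e+01,  1.63423539e-03,
        7.20432765e+01, -1.14638677e+00]), 'qvel': array([-0.09232166,  0.0131502 , -0.21254642, -0.06016069,  0.06075652,
        0.01332008]), 'effort': array([ 8.21661024e-05, -4.13333952e+01, -2.32510060e+01,  7.28723849e-02,
        4.22470970e-02, -5.32895967e-05]), 'ee_pos': array([ 130.87017858, -559.38633135,  175.79804019]), 'ee_rot': array([-1.79996618e+02,  9.13280474e-02, -7.68344372e+01]), 'force': array([-0.75868972, -0.43754826, -0.35560677]), 'torque': array([-0.03097699, -0.00623938, -0.01694361]), 'gripper_width': 90.95471390903177}
```

View pics/scene0.png

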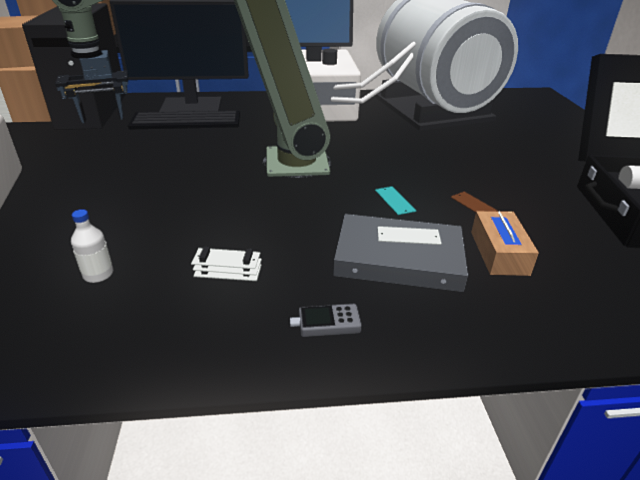

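View pics/top0.png

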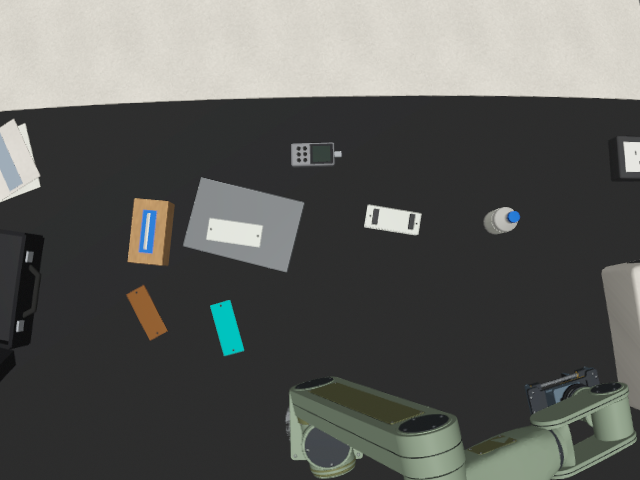

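Only one off-white panel lies on the granite (top ≈(235,233), scene ≈(409,235)). The pile is at top (393,220), and the brown (147,313) and turquoise (227,328) strips are decoys. I'll enlarge the crop to confirm, then measure.

```bash
cat > h.py <<'E'
import numpy as np, cv2
from workcell import monitor, vision, models
def to_world(px,f,z):
    K=np.array(f["mtx"],float);D=np.array(f["dist_coeffs"],float);V=np.array(f["view"],float)
    u=cv2.undistortPoints(np.array(px,float).reshape(-1,1,2),K,D).reshape(-1,2)
    R=V[:3,:3];t=V[:3,3];C=-R.T@t
    d=np.c_[u,np.ones(len(u))]@R
    return C+d*((z-C[2])/d[:,2])[:,None]
def proj(P,f):
    V=np.array(f["view"],float)
    return cv2.projectPoints(np.array(P,float).reshape(-1,1,3),cv2.Rodrigues(V[:3,:3])[0],V[:3,3],np.array(f["mtx"],float),np.array(f["dist_coeffs"],float))[0].reshape(-1,2)
def rect(f,mask,z):
    """contour -> world at z -> min area rect: centre, size, yaw of long axis"""
    cs,_=cv2.findContours(mask.astype(np.uint8),cv2.RETR_EXTERNAL,cv2.CHAIN_APPROX_NONE)
    c=max(cs,key=cv2.contourArea)
    w=to_world(c.reshape(-1,2),f,z)[:,:2]
    (c0,s,a)=cv2.minAreaRect(w.astype(np.float32))
    b=cv2.boxPoints((c0,s,a)); e=[b[1]-b[0],b[2]-b[1]]; e=max(e,key=np.linalg.norm)
    return np.round(c0,1),np.round(s,1),round(np.degrees(np.arctan2(e[1],e[0]))%180,2),b.round(1)
def win(m,x0,y0,x1,y1):
    o=np.zeros_like(m);o[y0:y1,x0:x1]=m[y0:y1,x0:x1];return o
E
python3 - <<'E'
from h import *
f=vision.grab_frame("top");im=f["img"].astype(int)
cv2.imwrite("pics/top_crop.png",cv2.resize(f["img"][160:290,170:440,::-1],None,fx=2.9,fy=2.9,interpolation=cv2.INTER_CUBIC))
white=(im.min(2)>185)
print("panel",rect(f,win(white,195,205,275,260),63))
pm=cv2.morphologyEx(win(white,350,195,430,245).astype(np.uint8),cv2.MORPH_CLOSE,np.ones((9,9)))
print("pile3",rect(f,pm,39))
g=(im.min(2)>95)&(im.max(2)-im.min(2)<30)
print("granite",rect(f,win(g,178,170,310,280),60))
for q in("panel_end_a","panel_end_b","pile3","bar3a","bar3b","granite"):
    z=dict(panel_end_a=61.5,panel_end_b=61.5,pile3=36,granite=0).get(q,39)
    print(q,[(np.round(m["at"],1),round(m["confidence"],2),to_world([m["at"]],f,z)[0,:2].round(1)) for m in models.mark_of("top",q)][:3])
C=-np.array(f["view"])[:3,:3].T@np.array(f["view"])[:3,3];print(C)
E
```

```text
panel (array([546.3, 245.4]), array([149.4,  60.8]), np.float32(80.6), array([[504.1, 176.6],
       [564. , 166.7],
       [588.4, 314.1],
       [528.5, 324. ]], dtype=float32))
pile3 (array([ 574.1, -196.6]), array([153.,  62.]), np.float32(79.73), array([[ 530. , -266.3],
       [ 591. , -277.4],
       [ 618.3, -126.8],
       [ 557.3, -115.8]], dtype=float32))
granite (array([569.3, 221. ]), array([299. , 199.4]), np.float32(74.76), array([[433.8, 103. ],
       [626.2,  50.6],
       [704.8, 339.1],
       [512.4, 391.5]], dtype=float32))
panel_end_a [(array([206.8, 226.5]), 0.94, array([563.8, 321.3])), (array([219.4, 300. ]), 0.93, array([360., 288.])), (array([155.4, 334.2]), 0.92, array([266.9, 469.9]))]
panel_end_b [(array([206.8, 226.5]), 0.94, array([563.8, 321.3])), (array([219.4, 300. ]), 0.93, array([360., 288.])), (array([155.4, 334.2]), 0.92, array([266.9, 469.9]))]
pile3 [(array([396. , 219.7]), 0.78, array([ 574.7, -207.5])), (array([491. , 223.5]), 0.21, array([ 558.9, -481. ]))]
bar3a [(array([375.4, 218.4]), 0.45, array([ 579.1, -149.1]))]
bar3b [(array([412.8, 220.7]), 0.67, array([ 570.7, -254.6]))]
granite [(array([246.4, 224.8]), 0.97, array([571.9, 218.5]))]
[ 425.84585523   11.60852613 1593.49213408]
```

View pics/top_crop.png

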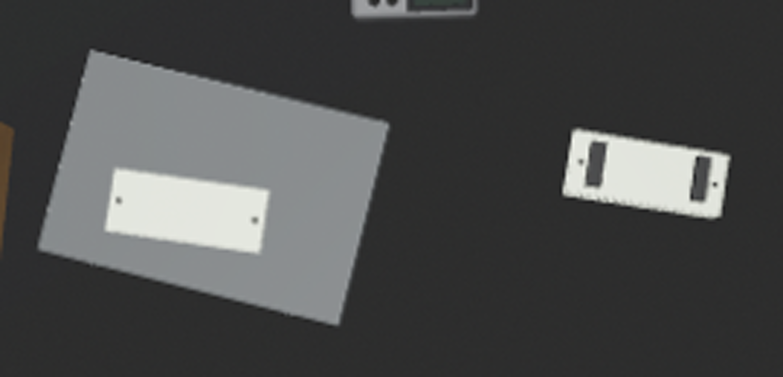

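Confirmed: the off-white panel with dark holes is at crop (187,210), and the pile with its black bars is at crop (645,172). I'll push it along its axis past the granite's -y edge, using the spread fingertips on end a. First I move over there.

```bash
python3 -m creep '1.9 3.0 0.2 0 0 0.1 0.3;1.9 3.0 0.2 0 0 0.1 0.3;1.9 3.0 0.2 0 0 0.1 0.3;1.9 3.0 0.2 0 0 0.1 0.3;1.9 3.0 0 0 0 0.1 0.3;1.9 3.0 0 0 0 0.1 0.3;1.9 3.0 0 0 0 0.1 0.3;1.9 3.0 0 0 0 0.1 0.3;1.9 3.0 0 0 0 0.1 0.3;1.9 3.0 0 0 0 0.1 0.3;1.9 3.0 0 0 0 0.1 0.3;1.9 3.0 0 0 0 0.1 0.3' 20
```

```text
time_s: 1.45
ee_pos: [362.4, -189.8, 185.1]
ee_rot: [179.8, -0.5, -5.5]
force: [0.7, -1.0, -1.1]
gripper_width: 31.9
```

```bash
python3 -m creep '1.3 3.8 0 0 0 0 0.3;1.3 3.8 0 0 0 0 0.3;1.3 3.8 0 0 0 0 0.3;1.3 3.8 0 0 0 0 0.3;1.3 3.8 0 0 0 0 0.3;1.3 3.8 0 0 0 0 0.3;1.3 3.8 0 0 0 0 0.3;1.3 3.8 0 0 0 0 0.3;1.3 3.8 0 0 0 0 0.3;1.3 3.8 0 0 0 0 0.3;1.3 3.8 0 0 0 -0.03 0.3;1.3 3.8 0 0 0 -0.03 0.3' 20
```

```text
time_s: 2.45
ee_pos: [521.2, 284.5, 188.4]
ee_rot: [179.7, -1.1, -8.7]
force: [1.5, -1.1, 0.3]
gripper_width: 31.7
```

```bash
python3 -m creep '2.2 3.7 -2 0 0 0 0.3;2.2 3.7 -2 0 0 -0.01 0.3;0 0 -2 0 0 0 0.3;0 0 -1 0 0 0 0.3;0 0 0 0 0 0 0.3;0 0 0 0 0 0 0.3' 20
python3 - <<'E'
from h import *
f=vision.grab_frame("wrist");cv2.imwrite("pics/w1.png",f["img"][...,::-1])
print(monitor.state()["ee_pos"],monitor.state()["ee_rot"],monitor.state()["force"])
E
```

```text
time_s: 2.95
ee_pos: [561.2, 360.4, 120.1]
ee_rot: [-180.0, -1.3, -8.8]
force: [-0.3, 0.4, 0.5]
gripper_width: 32.3
[561.17117753 360.25502342 120.27643205] [-179.94674111   -1.31324689   -8.84956074] [ 0.06473693  0.18221013 -0.16950758]
```

View pics/w1.png

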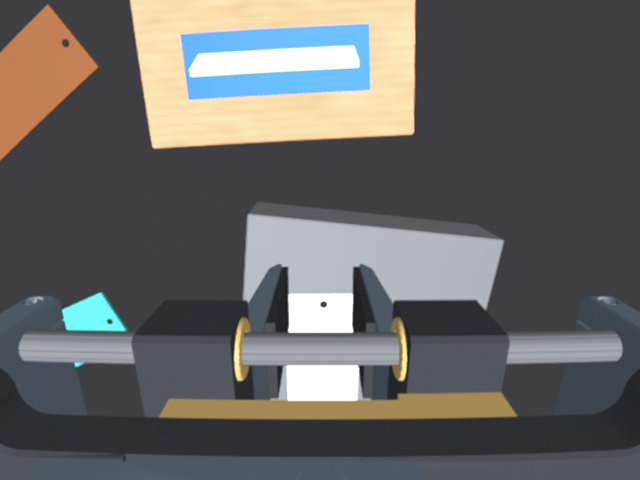

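The wrist view shows the panel's +y end at row ≈293, columns 289–353, centred between the fingers, with the hole at (323,304). I'll check it against the top-view measurement.

Run:
```python
from h import *
f=vision.grab_frame("wrist")
print(to_world([(288.5,293),(353.5,293),(323,304)],f,63).round(1))
print(to_world([(260,215),(499,241)],f,60).round(1))
s=monitor.state()
from scipy.spatial.transform import Rotation as R
r=R.from_euler('xyz',s["ee_rot"],degrees=True)
for dx in (-30,30): 
  for dy in(-16,16): print(proj([s["ee_pos"]+r.apply([dx,dy,0])],f))
u=np.array([np.cos(np.radians(80.6)),np.sin(np.radians(80.6))]); c=np.array([546.3,245.4]);print("end a",c+75*u, "u",u)
# rot correction to vertical, yaw -9.4
d=R.from_euler('xyz',[180,0,-9.4],degrees=True)*r.inv();print(d.as_rotvec())
```

```text
[[532.  322.7  63. ]
 [582.3 314.4  63. ]
 [557.2 308.9  63. ]]
[[521.9 386.9  60. ]
 [700.1 337.5  60. ]]
[[269.04969546 244.48452938]]
[[271.13401546 294.31038889]]
[[371.10166143 244.57291045]]
[[368.97897172 294.41380677]]
end a [558.54944717 319.39291212] u [0.16332596 0.98657216]
[ 0.00207287  0.02402965 -0.00927707]
```

```bash
python3 -m creep '0.4 0 -2.5 0.002 0.024 -0.009 0.3;0 0 -2.0 0 0 0 0.3;0 0 -0.7 0 0 0 0.3;0 0 0 0 0 0 0.3;0 0 0 0 0 0 0.3' 20;python3 -c "
from workcell import monitor as m;s=m.state();print(s['ee_pos'],s['ee_rot'],s['force'])"
```

```text
time_s: 3.47
ee_pos: [569.1, 359.8, 76.4]
ee_rot: [-179.5, -0.6, -9.6]
force: [-0.3, -0.0, 1.2]
gripper_width: 32.2
[569.13818369 359.81258697  76.43747679] [-179.50495009   -0.55362124   -9.5585161 ] [-0.29270374 -0.0088458   1.23940672]
```

```bash
python3 -m creep '-0.4 0 -1.0 0 0.01 0 0.3;0 0 -0.2 0 0 0 0.3;0 0 0 0 0 0 0.3;0 0 0 0 0 0 0.3' 20;python3 -c "
from workcell import monitor as m;s=m.state();print(s['ee_pos'],s['ee_rot'],s['force'])"
```

```text
time_s: 3.8
ee_pos: [566.4, 360.5, 68.0]
ee_rot: [-179.4, -0.2, -9.6]
force: [-0.1, 0.4, -0.1]
gripper_width: 32.2
[566.37852785 360.52891685  68.01519217] [-179.35099297   -0.23409947   -9.57534226] [-0.12240077  0.44084955 -0.11006748]
```

```bash
python3 -m creep '-0.1 0 -0.5 -0.01 0 0 0.3;0 0 -0.1 0 0 0 0.3;0 0 -0.1 0 0 0 0.3;0 0 0 0 0 0 0.3' 20;python3 -c "
from workcell import monitor as m;s=m.state();print(s['ee_pos'],s['ee_rot'],s['force'])"
```

```text
time_s: 4.13
ee_pos: [565.7, 361.2, 61.5]
ee_rot: [-179.9, -0.4, -9.5]
force: [-0.3, -0.3, -0.9]
gripper_width: 31.9
[565.68808459 361.15994401  61.49749323] [-179.89710629   -0.43009059   -9.54939239] [-0.33078855 -0.31958302 -0.90359851]
```

```bash
python3 -m creep '-0.1 -0.6 0 0 0 0 0.3;-0.1 -0.6 0 0 0 0 0.3;-0.1 -0.6 0 0 0 0 0.3;-0.1 -0.6 0 0 0 0 0.3;-0.1 -0.6 0 0 0 0 0.3;-0.1 -0.6 0 0 0 0 0.3' 20;python3 -c "
from workcell import monitor as m;s=m.state();print(s['ee_pos'],s['ee_rot'],s['force'])"
```

```text
time_s: 4.63
ee_pos: [559.1, 322.2, 61.4]
ee_rot: [-179.9, -0.4, -9.5]
force: [1.1, 0.4, -0.1]
gripper_width: 31.9
[559.06190452 322.2484498   61.4010814 ] [-179.90516528   -0.43862761   -9.49380171] [ 1.14740667  0.38812552 -0.14030279]
```

Run:
```python
from h import *
f=vision.grab_frame("top");im=f["img"].astype(int)
print("panel",rect(f,win(im.min(2)>185,195,205,310,270),63))
cv2.imwrite("pics/t2.png",cv2.resize(f["img"][160:290,170:340,::-1],None,fx=4,fy=4))
```

```text
panel (array([546. , 243.6]), array([146.7,  60.8]), np.float32(80.7), array([[504.2, 176.1],
       [564.2, 166.3],
       [587.9, 311.1],
       [527.9, 320.9]], dtype=float32))
```

View pics/t2.png

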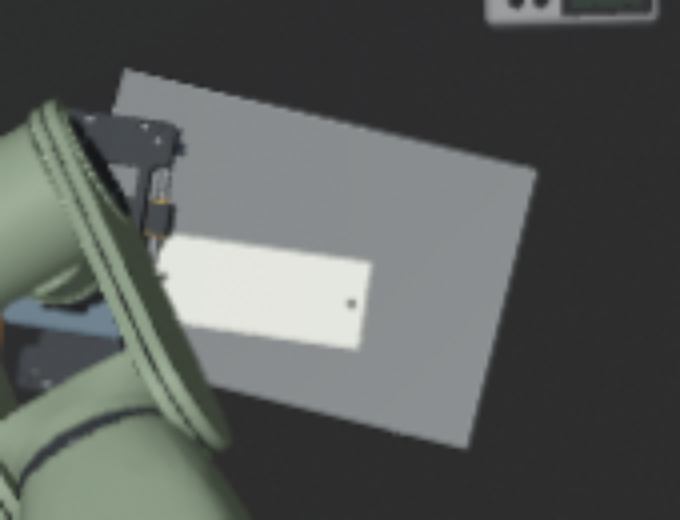

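The panel hasn't moved: its right end is still at crop column ≈370. I'll check with the wrist camera whether the tips are just short of it or on top of it.

Run:
```python
from h import *
f=vision.grab_frame("wrist");cv2.imwrite("pics/w2.png",cv2.resize(f["img"][150:420,200:440,::-1],None,fx=2.2,fy=2.2))
s=monitor.state();print(s["ee_pos"],s["force"]); print(proj([s["ee_pos"]],f), proj([[558.5,319.4,63]],f))
```

```text
[558.9705659  321.80565335  61.46956473] [-0.27454837  0.12277554  0.44230685]
[[319.59568824 267.93049888]] [[319.50027922 272.67280461]]
```

View pics/w2.png

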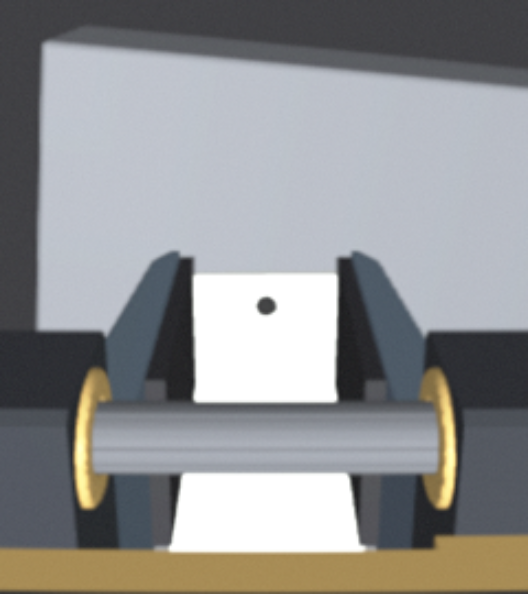

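```bash
python3 -m creep '-0.05 -0.3 0 0 0 0 0.3;-0.05 -0.3 0 0 0 0 0.3;-0.05 -0.3 0 0 0 0 0.3;-0.05 -0.3 0 0 0 0 0.3' 20;python3 - <<'E'
from h import *
f=vision.grab_frame("top");im=f["img"].astype(int)
print("panel",rect(f,win(im.min(2)>185,195,205,310,270),63)[3])
f=vision.grab_frame("wrist");cv2.imwrite("pics/w3.png",cv2.resize(f["img"][150:420,200:440,::-1],None,fx=2.2,fy=2.2))
s=monitor.state();print(s["ee_pos"],s["force"])
E
```

```text
time_s: 5.07
ee_pos: [557.3, 309.4, 61.8]
ee_rot: [-179.9, -0.5, -9.5]
force: [-0.4, 0.1, -1.0]
gripper_width: 31.9
panel [[503.9 176.4]
 [563.7 166.3]
 [585.5 295.8]
 [525.6 305.9]]
[557.21972193 309.1066149   61.76582738] [-0.05687314 -0.94790523  0.44786543]
```

View pics/w3.png

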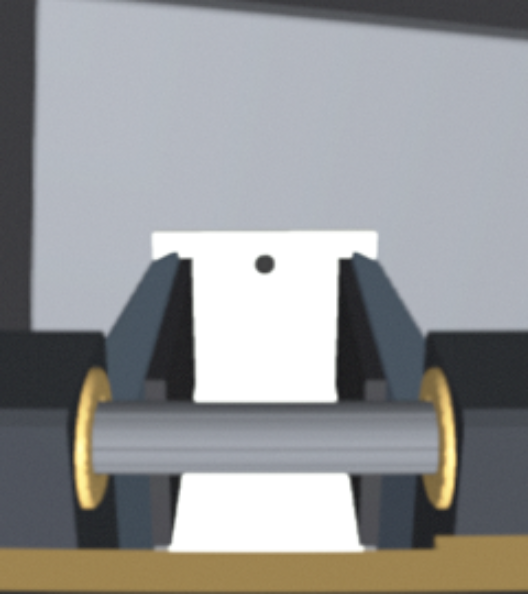

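The whole end edge now shows in front of the fingertips (crop row 232, columns 152–377). So the opened tips are slightly above the panel: they retract when spread. I'll back off, then descend until they touch the granite.

```bash
python3 -m creep '0 0 0.8 0 0 0 0.3;0.3 1.7 0 0 0 0 0.3;0.3 1.7 0 0 0 0 0.3;0.3 1.7 0 0 0 0 0.3;0 0 -0.5 0 0 0 0.3;0 0 -0.3 0 0 0 0.3;0 0 0 0 0 0 0.3' 20
python3 -m creep '0 0 -0.2 0 0 0 0.3;0 0 -0.1 0 0 0 0.3;0 0 0 0 0 0 0.3' 20; python3 -c "
from workcell import monitor as m;s=m.state();print(s['ee_pos'],s['ee_rot'],s['force'])"
```

```text
time_s: 5.75
ee_pos: [567.2, 362.2, 65.0]
ee_rot: [-179.8, -0.6, -9.6]
force: [0.2, 0.6, -0.6]
gripper_width: 31.8
time_s: 6.0
ee_pos: [566.4, 360.1, 61.6]
ee_rot: [-179.9, -0.5, -9.6]
force: [0.2, -0.2, -0.3]
gripper_width: 32.2
[566.44708319 360.12575471  61.5558036 ] [-179.8868592    -0.50218243   -9.63530368] [ 0.21673697 -0.18137484 -0.32437115]
```

```bash
for i in 1; do python3 -m creep '0 0 -0.1 0 0 0 0.3;0 0 0 0 0 0 0.3' 20; done; python3 -m creep '0 0 -0.1 0 0 0 0.3;0 0 0 0 0 0 0.3' 20;  python3 -m creep '0 0 -0.1 0 0 0 0.3;0 0 0 0 0 0 0.3' 20
```

```text
time_s: 6.17
ee_pos: [566.4, 359.1, 60.5]
ee_rot: [-179.9, -0.5, -9.7]
force: [-0.2, -0.6, 0.4]
gripper_width: 31.6
time_s: 6.33
ee_pos: [566.5, 358.6, 59.6]
ee_rot: [-179.9, -0.5, -9.7]
force: [-0.1, -0.4, -0.1]
gripper_width: 31.9
time_s: 6.5
ee_pos: [566.5, 358.5, 58.6]
ee_rot: [-179.9, -0.5, -9.7]
force: [-0.1, -0.2, 0.3]
gripper_width: 32.3
```

```bash
python3 -m creep '0 0 -0.1 0 0 0 0.3;0 0 0 0 0 0 0.3' 20; python3 -m creep '0 0 -0.1 0 0 0 0.3;0 0 0 0 0 0 0.3' 20
```

```text
time_s: 6.67
ee_pos: [566.6, 358.5, 57.6]
ee_rot: [-179.9, -0.5, -9.7]
force: [-0.2, 0.7, 0.3]
gripper_width: 31.6
time_s: 6.83
ee_pos: [566.6, 358.6, 56.5]
ee_rot: [-179.9, -0.5, -9.7]
force: [0.5, -0.2, -0.3]
gripper_width: 31.9
```

```bash
python3 -m creep '0 0 -0.1 0 0 0 0.3;0 0 0 0 0 0 0.3' 20; python3 -m creep '0 0 -0.1 0 0 0 0.3;0 0 0 0 0 0 0.3' 20|grep -E "pos|force"; python3 -m creep '0 0 -0.1 0 0 0 0.3;0 0 0 0 0 0 0.3' 20|grep -E "pos|force"
```

```text
time_s: 7.0
ee_pos: [566.6, 358.6, 55.3]
ee_rot: [-179.9, -0.5, -9.7]
force: [-1.2, -0.3, 1.0]
gripper_width: 31.6
ee_pos: [566.5, 358.7, 54.2]
force: [0.4, 0.5, -0.5]
ee_pos: [566.6, 358.7, 53.1]
force: [-0.5, -0.5, 0.3]
```

```bash
python3 -m creep '0 0 -0.1 0 0 0 0.3;0 0 0 0 0 0 0.3' 20|grep -E "pos|force"; python3 -m creep '0 0 -0.1 0 0 0 0.3;0 0 0 0 0 0 0.3' 20|grep -E "pos|force"
python3 - <<'E'
from h import *
f=vision.grab_frame("scene");cv2.imwrite("pics/s4.png",cv2.resize(f["img"][170:300,320:500,::-1],None,fx=4,fy=4,interpolation=cv2.INTER_CUBIC))
E
```

```text
ee_pos: [566.5, 358.7, 52.0]
force: [-0.0, 0.6, 0.1]
ee_pos: [566.5, 358.7, 50.9]
force: [-0.3, -0.2, 0.4]
```

View pics/s4.png

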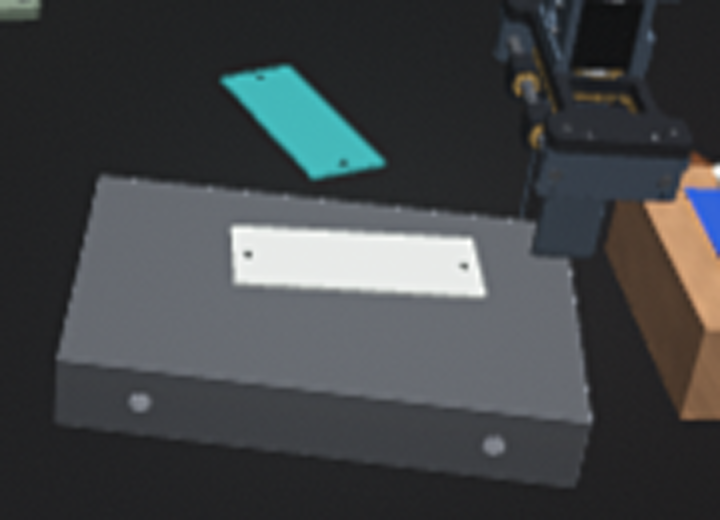

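Run:
```python
from h import *
f=vision.grab_frame("scene")
from scipy.spatial.transform import Rotation as R
s=monitor.state();r=R.from_euler('xyz',s["ee_rot"],degrees=True)
for z in (51,60,65,70):
    for dx in (20,29):
        P=[s["ee_pos"]+r.apply([dx,dy,0]) for dy in(-16,16)]
        P=np.array(P);P[:,2]=z
        print(z,dx,((proj(P,f)-[320,170])*4).round(0).tolist())
```

```text
51 20 [[573.0, 302.0], [520.0, 299.0]]
51 29 [[576.0, 311.0], [522.0, 308.0]]
60 20 [[576.0, 290.0], [522.0, 287.0]]
60 29 [[579.0, 299.0], [525.0, 296.0]]
65 20 [[578.0, 283.0], [524.0, 280.0]]
65 29 [[580.0, 292.0], [526.0, 289.0]]
70 20 [[579.0, 277.0], [525.0, 274.0]]
70 29 [[582.0, 285.0], [528.0, 282.0]]
```

Run:
```python
from h import *
f=vision.grab_frame("scene")
from scipy.spatial.transform import Rotation as R
print(((proj([[704.8,339.1,60],[626.2,50.6,60],[588.4,314.1,63],[512.4,391.5,60]],f)-[320,170])*4).round(0).tolist())
s=monitor.state();r=R.from_euler('xyz',s["ee_rot"],degrees=True)
for z in (70,80,90):
    for dx in (-25,25):
        P=np.array([s["ee_pos"]+r.apply([dx,dy,0]) for dy in(-16,16)]);P[:,2]=z
        print(z,dx,((proj(P,f)-[320,170])*4).round(0).tolist())
f=vision.grab_frame("wrist");cv2.imwrite("pics/w5.png",f["img"][...,::-1])
```

```text
[[592.0, 416.0], [56.0, 352.0], [484.0, 290.0], [565.0, 218.0]]
70 -25 [[566.0, 235.0], [514.0, 232.0]]
70 25 [[581.0, 282.0], [527.0, 279.0]]
80 -25 [[569.0, 221.0], [517.0, 218.0]]
80 25 [[584.0, 268.0], [529.0, 265.0]]
90 -25 [[572.0, 208.0], [520.0, 205.0]]
90 25 [[587.0, 254.0], [532.0, 251.0]]
```

View pics/w5.png

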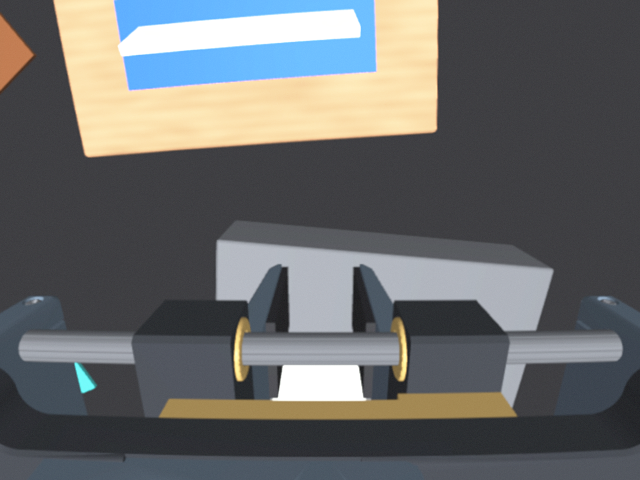

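Run:
```python
from h import *
from scipy.spatial.transform import Rotation as R
f=vision.grab_frame("wrist");s=monitor.state();r=R.from_euler('xyz',s["ee_rot"],degrees=True)
for dz in(0,10,19,30,40):
  for dy in(-16,0,16):
    P=[s["ee_pos"]+r.apply([dx,dy,-dz]) for dx in(-16,16)]
    print(dz,dy,proj(P,f).round(0).tolist())
V=f["view"];C=-V[:3,:3].T@V[:3,3];print(C-s["ee_pos"],V[2,:3])
f=vision.grab_frame("scene");print(f["view"])
for n in("top",):
    f=vision.grab_frame(n);cv2.imwrite("pics/t5.png",cv2.resize(f["img"][160:290,150:340,::-1],None,fx=4,fy=4))
```

```text
0 -16 [[292.0, 244.0], [347.0, 244.0]]
0 0 [[293.0, 269.0], [346.0, 269.0]]
0 16 [[293.0, 294.0], [345.0, 294.0]]
10 -16 [[291.0, 249.0], [348.0, 249.0]]
10 0 [[292.0, 276.0], [347.0, 276.0]]
10 16 [[292.0, 301.0], [347.0, 301.0]]
19 -16 [[290.0, 254.0], [349.0, 254.0]]
19 0 [[290.0, 282.0], [348.0, 282.0]]
19 16 [[291.0, 308.0], [348.0, 308.0]]
30 -16 [[288.0, 261.0], [351.0, 261.0]]
30 0 [[289.0, 290.0], [350.0, 290.0]]
30 16 [[290.0, 317.0], [349.0, 317.0]]
40 -16 [[286.0, 268.0], [352.0, 268.0]]
40 0 [[287.0, 298.0], [351.0, 298.0]]
40 16 [[288.0, 327.0], [351.0, 327.0]]
[ 12.0617544   78.68920862 207.79702565] [-0.03914654 -0.27832698 -0.9596883 ]
[[ 9.50460288e-02  9.95328630e-01  1.69460977e-02 -7.36261839e+01]
 [ 5.62213786e-01 -3.96230905e-02 -8.26042172e-01 -2.32285143e+02]
 [-8.21511967e-01  8.80393578e-02 -5.63353495e-01  1.64198848e+03]
 [ 0.00000000e+00  0.00000000e+00  0.00000000e+00  1.00000000e+00]]
```

View pics/t5.png

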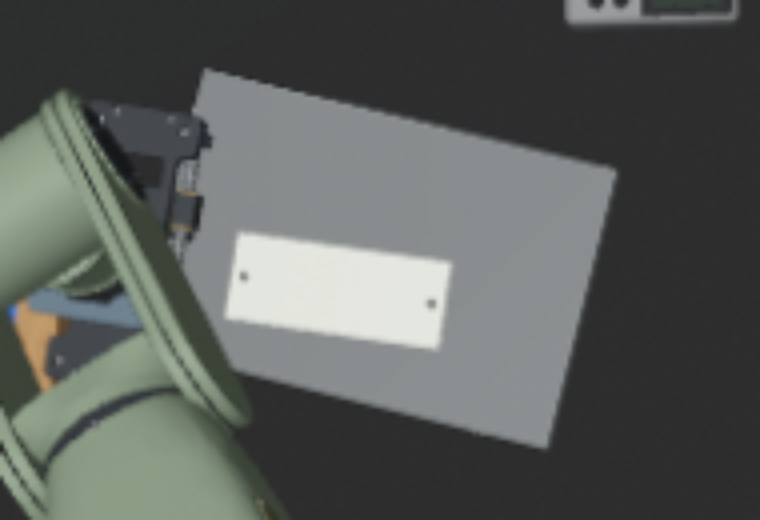

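Both the wrist and scene views put the fingertips well above the reported TCP (roughly 35 mm). I'll rise and shut the fingers to see where the tips really are.

```bash
python3 -m creep '0 0 3.0 0 0 0 1;0 0 3.0 0 0 0 1;0 0 0 0 0 0 1;0 0 0 0 0 0 1;0 0 0 0 0 0 1;0 0 0 0 0 0 1' 20
python3 - <<'E'
from h import *
s=monitor.state()
f=vision.grab_frame("wrist");cv2.imwrite("pics/w6.png",f["img"][...,::-1]);print(proj([s["ee_pos"]],f))
f=vision.grab_frame("scene");cv2.imwrite("pics/s6.png",cv2.resize(f["img"][120:300,320:500,::-1],None,fx=3.3,fy=3.3,interpolation=cv2.INTER_CUBIC));print((proj([s["ee_pos"]],f)-[320,120])*3.3)
E
```

```text
time_s: 8.52
ee_pos: [565.2, 357.8, 111.2]
ee_rot: [180.0, -0.3, -9.7]
force: [-0.2, -0.6, -0.4]
gripper_width: 0.7
[[319.38659387 269.42287708]]
[[459.28513905 328.60005752]]
```

View pics/w6.png

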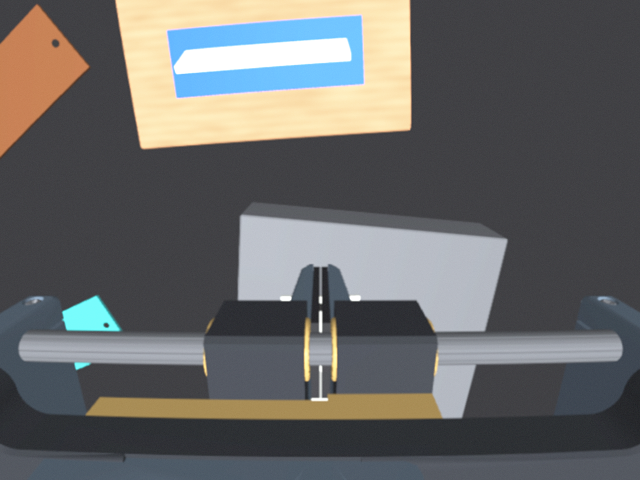

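View pics/s6.png

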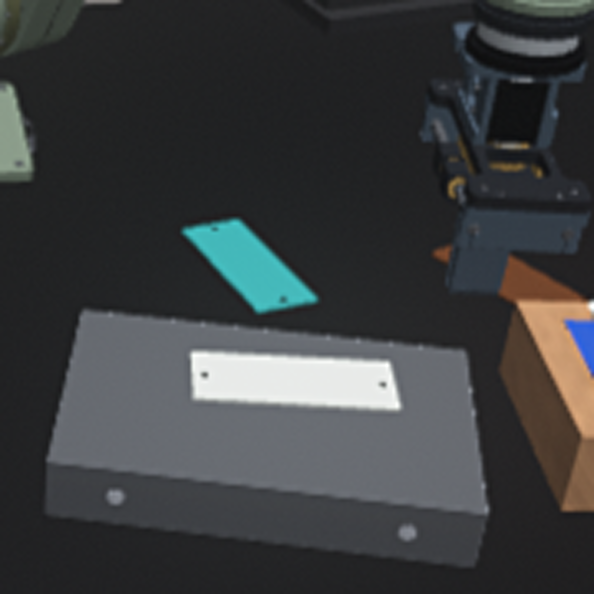

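Run:
```python
from h import *
s=monitor.state()
fw=vision.grab_frame("wrist");fs=vision.grab_frame("scene")
cv2.imwrite("pics/w7.png",cv2.resize(fw["img"][230:330,250:390,::-1],None,fx=5,fy=5,interpolation=cv2.INTER_CUBIC))
cv2.imwrite("pics/s7.png",cv2.resize(fs["img"][170:225,430:510,::-1],None,fx=8,fy=8,interpolation=cv2.INTER_CUBIC))
def tri(a,b):
    from numpy.linalg import lstsq
    A=[];B=[]
    for px,f in((a,fw),(b,fs)):
        P0=to_world([px],f,0)[0];P1=to_world([px],f,300)[0];d=(P1-P0)/np.linalg.norm(P1-P0)
        M=np.eye(3)-np.outer(d,d);A.append(M);B.append(M@P0)
    X,r,_,_=lstsq(np.vstack(A),np.hstack(B),rcond=None);return X-s["ee_pos"],r
print(tri((337,265),(471.5,207.7)),tri((332,265),(471.5,207.7)))
```

```text
(array([11.8212906 , 17.1637693 , 40.81096423]), array([1.62061477])) (array([ 9.7321074 , 17.66335835, 39.82692309]), array([4.05847042]))
```

View pics/w7.png

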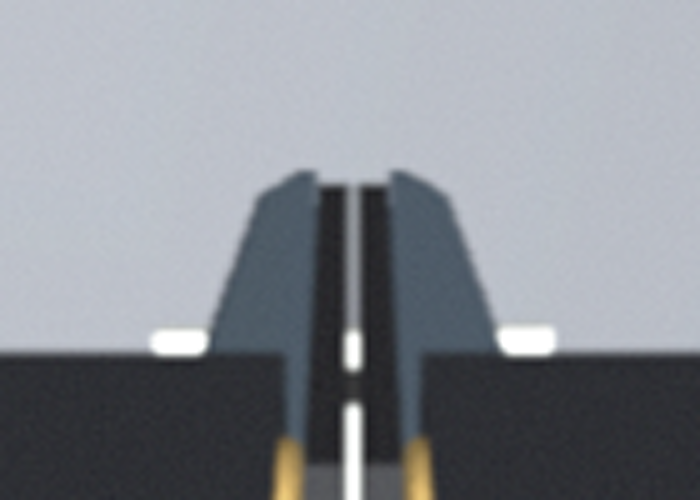

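View pics/s7.png

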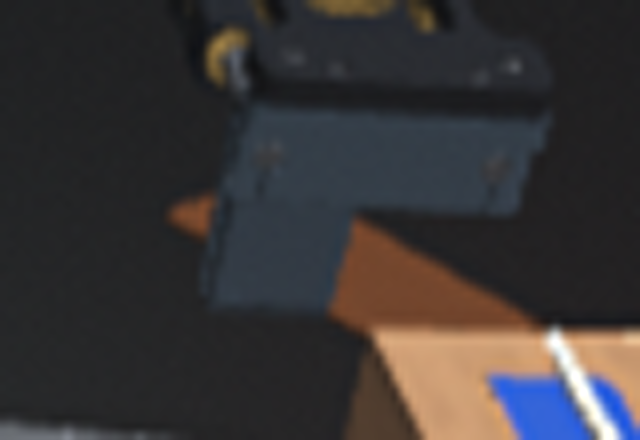

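Triangulated, the actual fingertips sit ≈40 mm above the reported TCP and are laterally centred. I trust the pictures over the stated tool length, so I'll descend on that basis and find the granite by touch.

```bash
python3 -m creep '0 0 -3.5 0 0 0 0.3;0 0 -3.0 0 0 0 0.3;0 0 -1.2 0 0 0 0.3;0 0 0 0 0 0 0.3;0 0 0 0 0 0 0.3;0 0 0 0 0 0 0.3' 20
```

```text
time_s: 9.22
ee_pos: [565.0, 357.7, 30.5]
ee_rot: [179.9, -0.3, -9.7]
force: [-0.3, -0.3, -0.2]
gripper_width: 31.7
```

```bash
python3 -m creep '0 0 -0.2 0 0 0 0.3;0 0 -0.2 0 0 0 0.3;0 0 0 0 0 0 0.3' 20|grep -E "pos|force"; python3 -m creep '0 0 -0.1 0 0 0 0.3;0 0 0 0 0 0 0.3' 20|grep -E "pos|force"; python3 -m creep '0 0 -0.1 0 0 0 0.3;0 0 0 0 0 0 0.3' 20|grep -E "pos|force"
```

```text
ee_pos: [566.8, 358.9, 29.1]
force: [0.2, -0.3, -1.3]
ee_pos: [567.6, 359.4, 29.5]
force: [0.1, 0.1, 0.3]
ee_pos: [568.1, 359.6, 29.3]
force: [-0.5, -0.6, 0.5]
```

Run:
```python
from h import *
s=monitor.state();print({k:np.round(v,2) for k,v in s.items()})
f=vision.grab_frame("wrist");cv2.imwrite("pics/w8.png",f["img"][...,::-1])
f=vision.grab_frame("scene");cv2.imwrite("pics/s8.png",cv2.resize(f["img"][120:300,320:500,::-1],None,fx=3.3,fy=3.3,interpolation=cv2.INTER_CUBIC))
```

```text
{'time_s': np.float64(9.8), 'qpos': array([31.5 , 32.94, 87.77, -0.3 , 58.55, 41.37]), 'qvel': array([ 0.04, -0.42, -0.4 ,  0.07,  0.04,  0.06]), 'effort': array([ 0.000e+00, -5.218e+01, -2.094e+01,  5.000e-02, -1.100e-01,
        0.000e+00]), 'ee_pos': array([568.06, 359.63,  29.3 ]), 'ee_rot': array([-179.71,   -0.73,   -9.72]), 'force': array([-0.47, -0.58,  0.51]), 'torque': array([-0.02, -0.09,  0.01]), 'gripper_width': np.float64(31.71)}
```

View pics/s8.png

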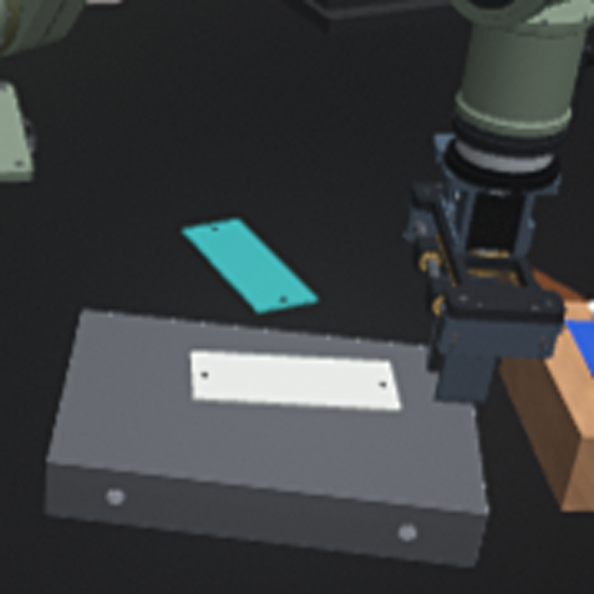

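View pics/w8.png

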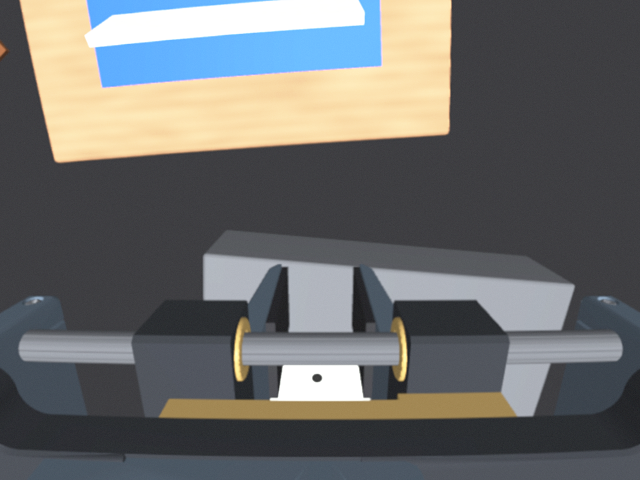

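```bash
python3 -m creep '0 0 -0.4 0 0 0 0.3;0 0 0 0 0 0 0.3' 20;python3 -c "
from workcell import monitor as m;s=m.state();print(s['qpos'],s['effort'],s['force'])"
```

```text
time_s: 10.07
ee_pos: [568.2, 359.7, 25.2]
ee_rot: [-179.7, -0.7, -9.7]
force: [0.3, -0.7, -0.7]
gripper_width: 31.9
[31.49954679 33.1621414  88.02399024 -0.30437976 58.05053112 41.37578391] [-1.69297593e-03 -5.29756665e+01 -2.13079172e+01  5.63271262e-02
 -1.99889028e-01  3.76862939e-03] [ 0.27670121 -0.72192209 -0.6740533 ]
```

```bash
python3 -m creep '0 0 -0.2 0 0.005 0 0.3;0 0 0 0 0 0 0.3' 20|grep -E "pos|force"; python3 -m creep '0 0 -0.1 0 0 0 0.3;0 0 0 0 0 0 0.3' 20|grep -E "pos|force";python3 -m creep '0 0 -0.1 0 0 0 0.3;0 0 0 0 0 0 0.3' 20|grep -E "pos|force"
```

```text
ee_pos: [568.3, 359.9, 23.3]
force: [-0.0, 0.1, 0.8]
ee_pos: [568.6, 360.0, 23.3]
force: [1.0, -0.2, -0.2]
ee_pos: [568.8, 360.1, 23.3]
force: [-0.5, 0.0, -0.7]
```

```bash
python3 -m creep '0 0 -0.3 0 0.004 0 0.3;0 0 0 0 0 0 0.3' 20|grep -E "pos|force"
python3 - <<'E'
from h import *
f=vision.grab_frame("scene");cv2.imwrite("pics/s9.png",cv2.resize(f["img"][200:275,420:500,::-1],None,fx=8,fy=8,interpolation=cv2.INTER_CUBIC))
E
```

```text
ee_pos: [569.1, 360.5, 23.8]
force: [1.2, 0.3, 0.1]
```

View pics/s9.png

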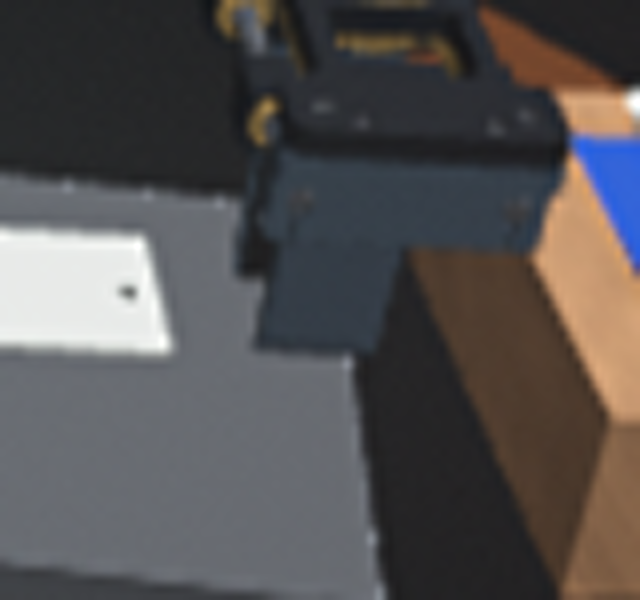

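```bash
python3 -c "
from workcell import monitor as m;s=m.state();print(s['qpos'],s['effort'],s['force'],s['torque'],s['ee_pos'],s['ee_rot'])"
python3 -m creep '0 0 -0.3 0 0 0 0.3' 20|grep -E "pos|force";python3 -m creep '0 0 0 0 0 0 0.3' 20|grep -E "pos|force";python3 -m creep '0 0 0 0 0 0 0.3' 20|grep -E "pos|force"
python3 -c "
from workcell import monitor as m;s=m.state();print(s['qpos'],s['effort'],s['force'],s['torque'],s['ee_pos'],s['ee_rot'])"
```

```text
[3.13373103e+01 3.34730295e+01 8.76599800e+01 7.48242034e-02
 5.83344658e+01 4.10164229e+01] [-2.53265700e-02 -5.13161016e+01 -2.01275754e+01  7.72791007e-02
  5.77414781e-02 -6.56817327e-03] [-0.47714614 -0.90636651  1.47596237] [ 0.02729958 -0.11884362  0.01275116] [569.29402182 360.59378429  23.73117207] [-179.6022006    -0.35974873   -9.71934519]
ee_pos: [569.6, 360.7, 22.9]
force: [-5.0, -3.5, 24.5]
ee_pos: [569.8, 360.9, 23.6]
force: [-0.0, 0.3, -0.1]
ee_pos: [569.9, 360.9, 23.5]
force: [-0.3, -0.2, 0.1]
[3.13329161e+01 3.34698438e+01 8.77059073e+01 7.55699418e-02
 5.81612533e+01 4.10027839e+01] [ 3.90561676e-03 -5.27031505e+01 -2.07726002e+01  7.63217406e-02
 -2.27377057e-02 -3.61846051e-04] [-0.31101659 -0.1896019   0.11915595] [-0.00390844 -0.17441086 -0.04738097] [569.87087116 360.88839234  23.50170269] [-179.51621996   -0.45790399   -9.71129498]
```

Touch confirmed: 24.5 N with the reported z at ≈23.5, so the tips stand ≈36.5 mm above the reported TCP. I'll set the tips ≈1.3 mm above the granite, realign and push.

```bash
python3 -m creep '-0.4 0 0.15 -0.008 0.008 0.004 0.3;0 0 0 0 0 0 0.3;0 0 0 0 0 0 0.3' 20;python3 -m creep '-0.1 -0.5 0 0 0 0 0.3;-0.1 -0.5 0 0 0 0 0.3;-0.1 -0.6 0 0 0 0 0.3;-0.1 -0.6 0 0 0 0 0.3;0 0 0 0 0 0 0.3' 20;python3 -c "
from workcell import monitor as m;s=m.state();print(s['ee_pos'],s['ee_rot'],s['force'])"
```

```text
time_s: 11.28
ee_pos: [564.8, 360.4, 22.9]
ee_rot: [179.8, 0.1, -9.5]
force: [0.6, -0.6, 4.1]
gripper_width: 32.0
time_s: 11.7
ee_pos: [560.9, 337.6, 23.0]
ee_rot: [179.9, 0.0, -9.4]
force: [-0.1, 0.2, 0.9]
gripper_width: 31.8
[560.94503281 337.57389839  22.95785785] [ 1.79919054e+02  4.71737516e-03 -9.43423737e+00] [-0.1328578   0.16208855  0.93680375]
```

```bash
python3 -m creep '0 0 0.15 0 0 0 0.3;0 0 0 0 0 0 0.3' 20;python3 -m creep '-0.1 -0.6 0 0 0 0 0.3;-0.1 -0.6 0 0 0 0 0.3;-0.1 -0.6 0 0 0 0 0.3;-0.1 -0.6 0 0 0 0 0.3;0 0 0 0 0 0 0.3' 20
python3 - <<'E'
from h import *
f=vision.grab_frame("top");im=f["img"].astype(int)
print("panel",rect(f,win(im.min(2)>185,195,205,310,270),63))
f=vision.grab_frame("wrist");cv2.imwrite("pics/w10.png",f["img"][...,::-1])
E
```

```text
time_s: 11.87
ee_pos: [560.3, 335.9, 24.1]
ee_rot: [179.8, 0.1, -9.5]
force: [0.8, 0.6, 0.1]
gripper_width: 32.1
time_s: 12.28
ee_pos: [555.3, 309.3, 23.2]
ee_rot: [179.8, 0.2, -9.5]
force: [-1.0, -1.2, -0.2]
gripper_width: 32.0
panel (array([541.2, 218.2]), array([149.3,  60.5]), np.float32(80.7), array([[499.3, 149.4],
       [559. , 139.6],
       [583.1, 286.9],
       [523.4, 296.7]], dtype=float32))
```

View pics/w10.png

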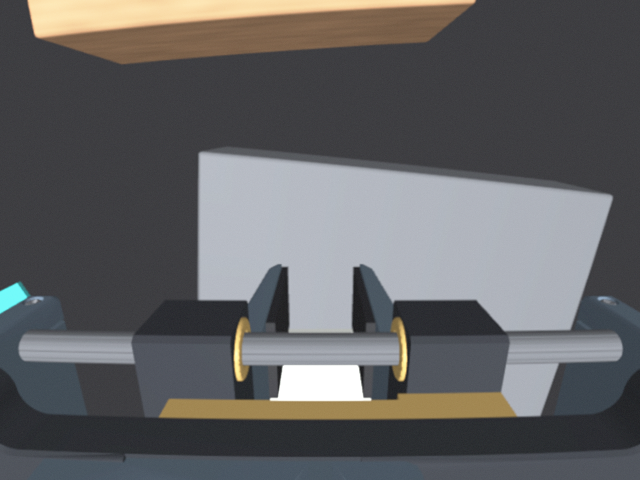

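The push works: the panel moved 27 mm along its axis without turning. Continuing.

```bash
python3 -m creep '-0.1 -0.6 0.05 0 0 0 0.3;-0.15 -0.9 0.02 0 0 0 0.3;-0.15 -0.9 0.02 0 0 0 0.3;-0.15 -0.9 0.02 0 0 0 0.3;-0.15 -0.9 0.02 0 0 0 0.3;-0.15 -0.9 0.02 0 0 0 0.3;-0.15 -0.9 0.02 0 0 0 0.3;-0.15 -0.9 0.02 0 0 0 0.3;-0.1 -0.5 0 0 0 0 0.3;0 0 0 0 0 0 0.3' 20
python3 - <<'E'
from h import *
f=vision.grab_frame("top");im=f["img"].astype(int)
print("panel",rect(f,win(im.min(2)>185,195,205,330,280),63))
print(monitor.state()["ee_pos"])
cv2.imwrite("pics/t11.png",cv2.resize(f["img"][160:290,170:340,::-1],None,fx=4,fy=4))
E
```

```text
time_s: 13.22
ee_pos: [541.2, 227.9, 25.4]
ee_rot: [179.8, 0.1, -9.5]
force: [0.2, 0.3, 0.4]
gripper_width: 32.1
panel (array([526.7, 135.4]), array([144.4,  60.9]), np.float32(80.71), array([[485. ,  69.1],
       [545.1,  59.2],
       [568.4, 201.7],
       [508.3, 211.6]], dtype=float32))
[541.4130709  228.30457995  25.44891364]
```

View pics/t11.png

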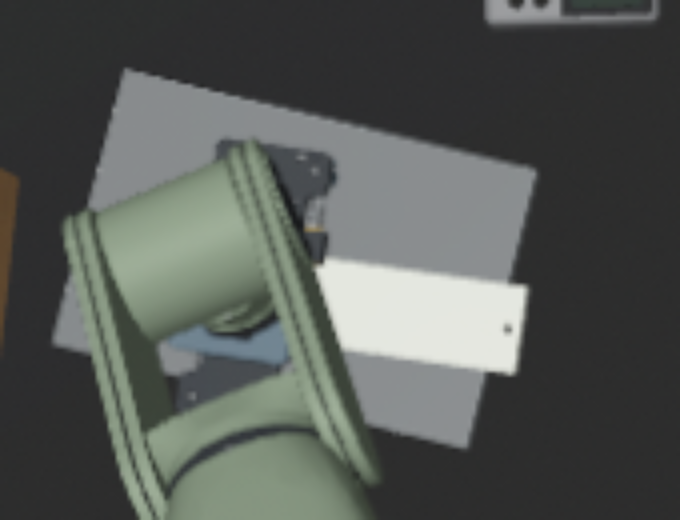

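```bash
python3 -m creep '0 0 -0.12 0 0 0 0.3;-0.1 -0.5 0 0 0 0 0.3;-0.15 -0.9 0 0 0 0 0.3;-0.15 -0.9 0 0 0 0 0.3;-0.15 -0.8 0 0 0 0 0.3;-0.1 -0.5 0 0 0 0 0.3;0 0 0 0 0 0 0.3' 20
python3 - <<'E'
from h import *
f=vision.grab_frame("top");im=f["img"].astype(int)
print("panel",rect(f,win(im.min(2)>185,195,205,340,280),63))
E
```

```text
time_s: 13.85
ee_pos: [534.7, 190.0, 24.2]
ee_rot: [179.9, 0.1, -9.4]
force: [0.2, 1.1, -0.1]
gripper_width: 31.7
panel (array([519.5,  93.4]), array([136.3,  60.9]), np.float32(80.78), array([[478.5,  31. ],
       [538.6,  21.3],
       [560.4, 155.8],
       [500.4, 165.5]], dtype=float32))
```

End b now overhangs the edge by ≈57 mm, with the panel's centre still ≈20 mm inside. Next I back off, rise, open and go over the overhang.

```bash
python3 -m creep '0.1 0.6 0 0 0 0 0.3;0 0 3 0 0 0 -1;0 0 3 0 0 0 -1;-0.4 -2.4 1 0 0 0 -1;-0.5 -3 0 0 0 0 -1;-0.5 -3 0 0 0 0 -1;-0.5 -3 0 0 0 0 -1;-0.3 -2 0 0 0 0 -1;0 0 0 0 0 0 -1;0 0 0 0 0 0 -1' 20
python3 - <<'E'
from h import *
s=monitor.state();print(s["ee_pos"],s["ee_rot"])
f=vision.grab_frame("wrist");cv2.imwrite("pics/w12.png",f["img"][...,::-1])
f=vision.grab_frame("scene");cv2.imwrite("pics/s12.png",f["img"][...,::-1])
E
```

```text
time_s: 14.73
ee_pos: [515.4, 63.7, 98.0]
ee_rot: [-180.0, -0.2, -9.1]
force: [1.0, 0.1, 0.0]
gripper_width: 88.7
[515.41034844  63.69224941  98.03913365] [-1.79988402e+02 -1.67398516e-01 -9.07115666e+00]
```

View pics/w12.png

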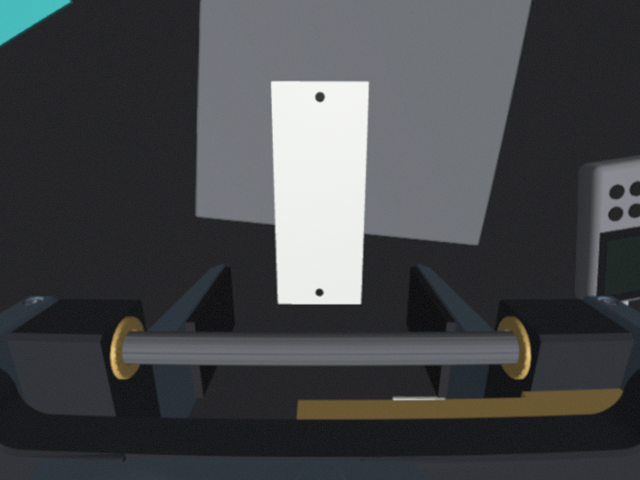

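View pics/s12.png

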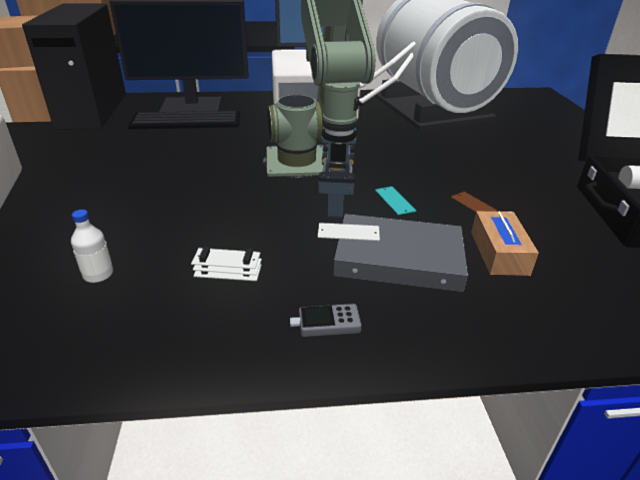

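The wrist view shows the panel square to the jaws (corners (272,82),(369,82),(362,304),(278,304)), with the granite edge crossing at rows ≈220–238. I'll fix its pose from this.

Run:
```python
from h import *
s=monitor.state();f=vision.grab_frame("wrist");im=f["img"].astype(int)
print(rect(f,win(im.min(2)>200,240,60,400,312),63))
print("edge",to_world([(196,217),(478,245)],f,60).round(1))
f=vision.grab_frame("top");im=f["img"].astype(int)
cv2.imwrite("pics/t12.png",cv2.resize(f["img"][170:290,210:440,::-1],None,fx=3.4,fy=3.4))
```

```text
(array([520.9,  98.4]), array([149.2,  59.9]), np.float32(80.88), array([[479.5,  29.4],
       [538.7,  19.9],
       [562.3, 167.3],
       [503.2, 176.8]], dtype=float32))
edge [[435.6 101.1  60. ]
 [626.5  50.5  60. ]]
```

```bash
python3 -m creep '-0.2 -1.1 -1 0 0.003 0 -1;0 0 -2.5 0 0 0 -1;0 0 -2.5 0 0 0 -1;0 0 -1 0 0 0 -1;0 0 0 0 0 0 -1;0 0 0 0 0 0 -1' 20
```

```text
time_s: 15.43
ee_pos: [513.6, 55.2, 22.7]
ee_rot: [179.9, 0.0, -8.5]
force: [0.2, -0.5, 0.1]
gripper_width: 91.3
```

```bash
python3 -m creep '0 -0.3 -0.9 0 0 -0.008 -1;0 0 0 0 0 0 -1;0 0 0 0 0 0 -1' 20;python3 -c "
from workcell import monitor as m;s=m.state();print(s['ee_pos'],s['ee_rot'],s['force'])"
python3 - <<'E'
from h import *
f=vision.grab_frame("scene");cv2.imwrite("pics/s13.png",cv2.resize(f["img"][160:290,290:470,::-1],None,fx=4.4,fy=4.4,interpolation=cv2.INTER_CUBIC))
E
```

```text
time_s: 15.68
ee_pos: [514.5, 52.1, 13.5]
ee_rot: [180.0, -0.1, -8.9]
force: [0.1, -0.6, -0.1]
gripper_width: 91.3
[514.51854756  52.06225986  13.53122039] [ 1.79963623e+02 -8.55506906e-02 -8.90744026e+00] [ 0.13667201 -0.5605416  -0.11183898]
```

View pics/s13.png

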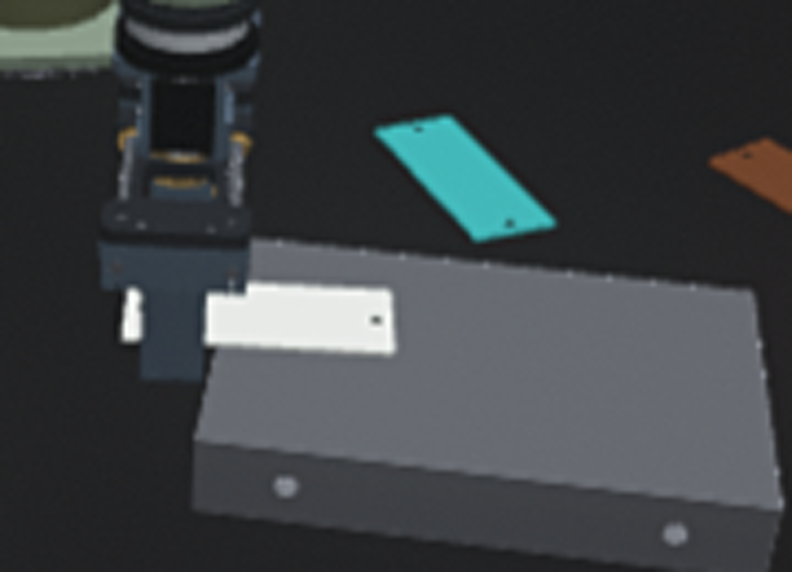

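The fingers straddle the overhanging end, clear of the granite. Gripping.

```bash
python3 -m creep '0 0 0 0 0 0 1;0 0 0 0 0 0 1;0 0 0 0 0 0 1;0 0 0 0 0 0 1;0 0 0 0 0 0 1;0 0 0 0 0 0 1' 50;python3 -m creep '0 0 0.5 0 0 0 1;0 0 1 0 0 0 1;0 0 1 0 0 0 1;0 0 1 0 0 0 1;0 0 1 0 0 0 1;0 0 1.5 0 0 0 1;0 0 0 0 0 0 1;0 0 0 0 0 0 1' 50
python3 - <<'E'
from h import *
s=monitor.state();print(s["ee_pos"],s["ee_rot"])
f=vision.grab_frame("scene");cv2.imwrite("pics/s14.png",cv2.resize(f["img"][140:290,170:470,::-1],None,fx=2.6,fy=2.6,interpolation=cv2.INTER_CUBIC))
f=vision.grab_frame("wrist");cv2.imwrite("pics/w14.png",f["img"][...,::-1])
E
```

```text
time_s: 16.23
ee_pos: [515.7, 52.1, 15.5]
ee_rot: [-180.0, -0.3, -8.9]
force: [0.0, 0.0, -1.4]
gripper_width: 59.0
time_s: 16.9
ee_pos: [513.6, 51.7, 80.4]
ee_rot: [179.9, -0.1, -8.9]
force: [-0.2, 0.5, -2.2]
gripper_width: 58.8
[513.57939593  51.74793984  80.35091204] [ 1.79921178e+02 -1.14611356e-01 -8.85476455e+00]
```

View pics/s14.png

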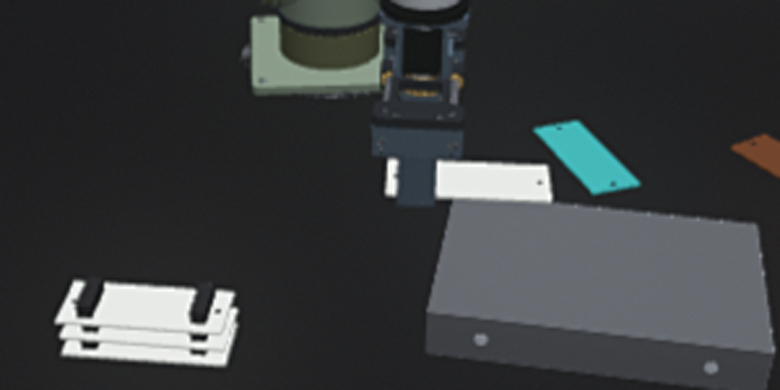

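View pics/w14.png

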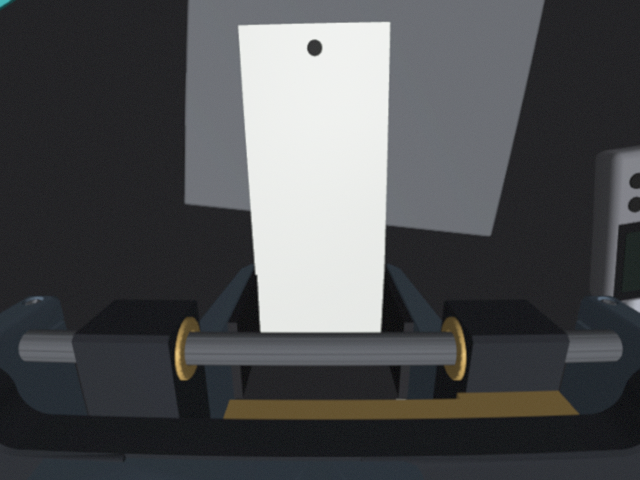

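Held and clear (58.8 mm opening, scene crop (470,180)). I'll get the panel's tilt relative to the tool by PnP, and take enlarged views of the pile for its exact pose.

Run:
```python
from h import *
from scipy.spatial.transform import Rotation as R
s=monitor.state();f=vision.grab_frame("wrist");im=f["img"]
cs,_=cv2.findContours(win((im.min(2)>190),220,10,410,330).astype(np.uint8),cv2.RETR_EXTERNAL,cv2.CHAIN_APPROX_NONE)
c=max(cs,key=cv2.contourArea);print(cv2.approxPolyDP(c,6,True).reshape(-1,2).tolist())
img=np.array([(239,27),(390,23),(382,332),(260,333)],float)
obj=np.array([(-30,75,3),(30,75,3),(30,-75,3),(-30,-75,3)],float)
ok,rv,tv=cv2.solvePnP(obj,img,np.array(f["mtx"]),np.array(f["dist_coeffs"]))
V=np.array(f["view"]);T=np.eye(4);T[:3,:3]=cv2.Rodrigues(rv)[0];T[:3,3]=tv[:,0];W=np.linalg.inv(V)@T
print(W[:3,3].round(1),R.from_matrix(W[:3,:3]).as_euler('xyz',degrees=True).round(1), s["ee_pos"].round(1),s["ee_rot"].round(2),s["torque"])
f=vision.grab_frame("top");cv2.imwrite("pics/tp.png",cv2.resize(f["img"][195:245,355:430,::-1],None,fx=10,fy=10,interpolation=cv2.INTER_CUBIC))
f=vision.grab_frame("scene");cv2.imwrite("pics/sp.png",cv2.resize(f["img"][240:290,185:270,::-1],None,fx=9,fy=9,interpolation=cv2.INTER_CUBIC))
```

```text
[[388, 22], [239, 26], [261, 329], [379, 329]]
[520.4  99.1 112.9] [ 5.8 -0.7 -7.8] [513.6  51.7  79.8] [ 1.7992e+02 -9.0000e-02 -8.8600e+00] [-0.18853133 -0.03017726  0.0063607 ]
```

View pics/tp.png

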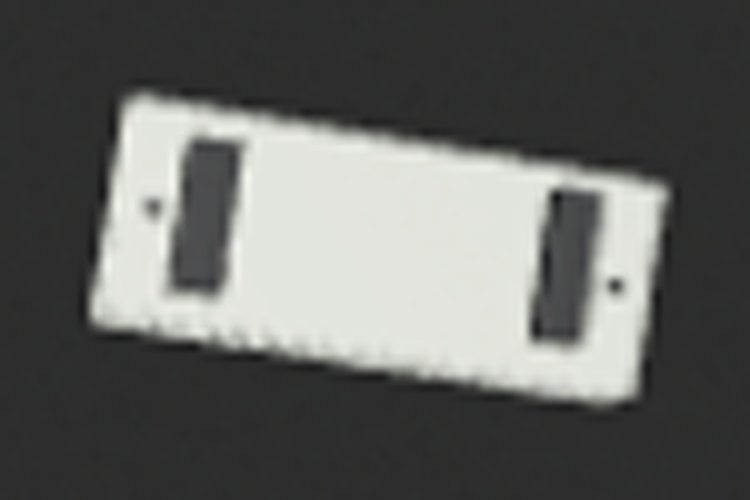

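View pics/sp.png

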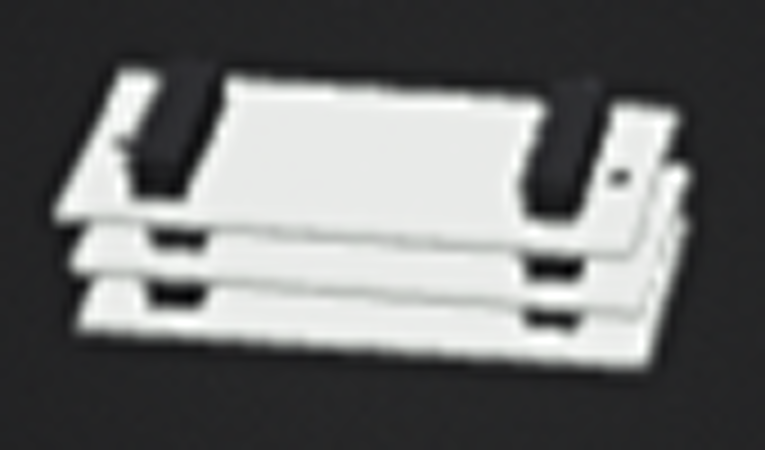

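```bash
cat >> h.py <<'E'
from scipy.spatial.transform import Rotation as R
from scipy.optimize import least_squares
def held(f,s,h=46.0,rows=(120,170,220,255),thr=190,dbg=False):
    """fit held panel pose (tool aligned) : returns params centre xy z, tilt(about panel x), roll(about y), yaw"""
    im=f["img"].astype(int).min(2)
    pts=[]
    for r in rows:
        line=im[r,200:430]; idx=np.where(line>thr)[0]
        pts.append((200+idx.min()-.5,r,-30)); pts.append((200+idx.max()+.5,r,30))
    far=[]
    for c in (255,285,345,375):
        col=im[0:100,c]; idx=np.where(col>thr)[0]
        far.append((c,idx.min()-.5))
    def W(p):
        return R.from_euler('ZXY',[p[5],p[3],p[4]],degrees=True),np.array(p[:3])
    def res(p):
        Rm,t=W(p);o=[]
        for sx in(-30,30):
            a=proj([t+Rm.apply([sx,-20,3]),t+Rm.apply([sx,75,3])],f);d=a[1]-a[0]
            for (c,r,q) in pts:
                if q==sx: o.append((d[0]*(r-a[0,1])-d[1]*(c-a[0,0]))/np.hypot(*d))
        a=proj([t+Rm.apply([-30,75,3]),t+Rm.apply([30,75,3])],f);d=a[1]-a[0]
        for c,r in far: o.append((d[0]*(r-a[0,1])-d[1]*(c-a[0,0]))/np.hypot(*d))
        # grasp height constraint: panel point under TCP
        g=Rm.apply([0,-47,1.5])+t; o.append((g[2]-(s["ee_pos"][2]+h))*0.7)
        return o
    e=s["ee_pos"];p0=[e[0]+7,e[1]+47,e[2]+h-1.5,0,0,s["ee_rot"][2]]
    k=least_squares(res,p0)
    if dbg: print(np.round(k.fun,1))
    return k.x
E
python3 - <<'E'
from h import *
f=vision.grab_frame("wrist");s=monitor.state()
print(s["ee_pos"].round(1),s["ee_rot"].round(2)); print(held(f,s,dbg=True).round(2))
f=vision.grab_frame("top")
w=to_world([(369.85,215.25),(416.15,223.15)],f,39);print(w.round(1),w.mean(0).round(1),np.degrees(np.arctan2(*(w[0]-w[1])[[1,0]])),np.linalg.norm(w[0]-w[1]))
f=vision.grab_frame("scene")
hp=np.array([(122,143),(619,178)])/9+[185,240]-.45
w=to_world(hp,f,39);print(w.round(1),w.mean(0).round(1),np.degrees(np.arctan2(*(w[0]-w[1])[[1,0]])))
E
```

```text
[513.   51.7  79.1] [ 1.7989e+02  2.0000e-02 -8.8600e+00]
[ 0.1 -0.4  0.1  0.7  0.   0.3 -0.4 -0.4  0.1 -0.2  0.2 -0.1 -0.5]
[ 5.1962e+02  9.7890e+01  1.2289e+02  1.0000e-02 -2.1000e-01 -7.7300e+00]
[[ 588.3 -133.7   39. ]
 [ 563.6 -263.9   39. ]] [ 575.9 -198.8   39. ] 79.24275838823763 132.56381253140856
[[ 566.2 -264.2   39. ]
 [ 590.6 -134.4   39. ]] [ 578.4 -199.3   39. ] -100.66651072453598
```

The held panel is level (tilt ≈0°) and yawed +1.1° relative to the tool. From its holes, the pile's top panel centre is ≈(575.9,−199), long axis 79.3°. Moving over the pile.

```bash
python3 -m creep '0.5 -2 0 0 0 -0.005 1;0.5 -2.8 0 0 0 -0.005 1;0.5 -2.8 0 0 0 -0.005 1;0.5 -2.8 0 0 0 -0.005 1;0.5 -2.8 0 0 0 -0.005 1;0.5 -2.8 0 0 0 -0.005 1;0.5 -2.8 0 0 0 -0.005 1;0.5 -2.8 0 0 0 -0.005 1;0.5 -2.8 0 0 0 -0.005 1;0.5 -2.4 0 0 0 -0.005 1;0.3 -1 0 0 0 0 1;0 0 0 0 0 0 1' 50;python3 -m creep '0 0 0 0 0 0 1;0 0 0 0 0 0 1' 50
```

```text
time_s: 18.3
ee_pos: [565.8, -238.4, 74.6]
ee_rot: [179.9, 0.3, -11.6]
force: [-0.1, -0.0, -1.0]
gripper_width: 59.1
time_s: 18.47
ee_pos: [565.0, -237.2, 73.6]
ee_rot: [-180.0, 0.5, -11.7]
force: [0.2, 0.6, -1.8]
gripper_width: 59.0
```

```bash
python3 -m creep '0.2 -0.5 -1 0 -0.006 0 1;0 -0.2 -1.2 0 0 0 1;0 0 -1.2 0 0 0 1;0 0 -0.6 0 0 0 1;0 0 0 0 0 0 1;0 0 0 0 0 0 1' 50
python3 - <<'E'
from h import *
f=vision.grab_frame("wrist");s=monitor.state()
print(s["ee_pos"].round(1),s["ee_rot"].round(2)); print(held(f,s,dbg=True).round(2))
cv2.imwrite("pics/w15.png",f["img"][...,::-1])
f=vision.grab_frame("top");cv2.imwrite("pics/t15.png",cv2.resize(f["img"][180:260,340:450,::-1],None,fx=7,fy=7,interpolation=cv2.INTER_CUBIC))
f=vision.grab_frame("scene");cv2.imwrite("pics/s15.png",cv2.resize(f["img"][210:290,175:280,::-1],None,fx=7,fy=7,interpolation=cv2.INTER_CUBIC))
E
```

```text
time_s: 18.97
ee_pos: [566.3, -237.6, 30.4]
ee_rot: [-179.8, 0.2, -11.2]
force: [0.1, -1.3, -2.3]
gripper_width: 59.0
[ 566.2 -237.6   30.4] [-179.76    0.19  -11.23]
[ 0.1 -0.4  0.1  0.7  0.4 -0.4 -0.2 -0.4  0.3 -0.2 -0.3  0.2 -0.5]
[ 574.96 -191.94   74.22   -0.      1.72  -10.02]
```

View pics/w15.png

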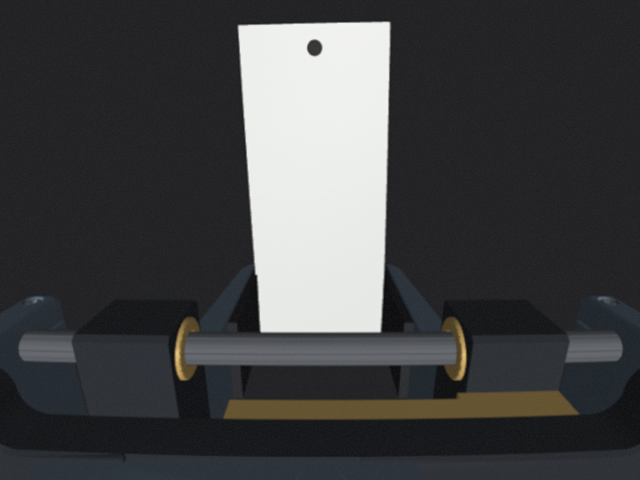

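View pics/t15.png

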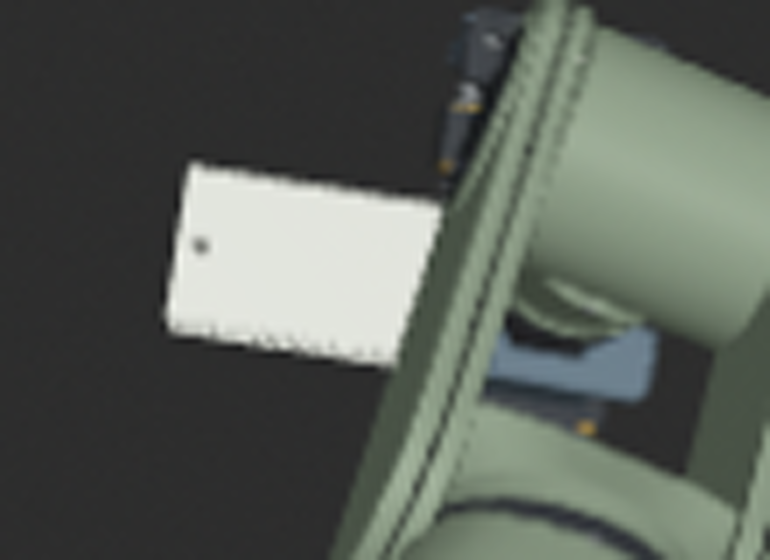

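View pics/s15.png

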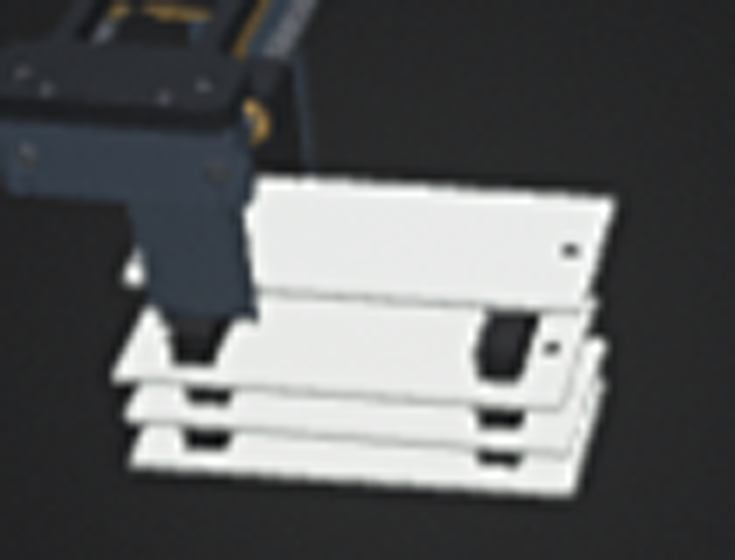

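Run:
```python
from h import *
f=vision.grab_frame("top");s=monitor.state();print(s["ee_pos"].round(1),s["ee_rot"].round(2))
print(to_world([(368.28,214.57)],f,77),"corner L-top",to_world([(340+190/7-.43,180+163/7-.43)],f,77))
f=vision.grab_frame("scene")
print("scene",to_world([(175+570/7-.43,210+250/7-.43)],f,77),to_world([(175+551/7-.43,210+348/7-.43)],f,39))
u=np.array([np.cos(np.radians(79.98)),np.sin(np.radians(79.98))]);print("wristfit hole",np.array([574.96,-191.94])+66.3*u)
```

```text
[ 567.1 -238.5   31.4] [-1.7981e+02  5.0000e-02 -1.1260e+01]
[[ 586.29364289 -125.86417326   77.        ]] corner L-top [[ 618.68913159 -122.44018794   77.        ]]
scene [[ 587.40568358 -126.16740015   77.        ]] [[ 590.41976398 -134.54411485   39.        ]]
wristfit hole [ 586.49566495 -126.6512687 ]
```

```bash
python3 -m creep '0 -0.7 0 0 0 -0.011 1;0 0 -0.5 0 0 0 1;0 0 -0.5 0 0 0 1;0 0 -0.2 0 0 0 1;0 0 0 0 0 0 1;0 0 0 0 0 0 1' 50
python3 - <<'E'
from h import *
s=monitor.state();print(s["ee_pos"].round(1),s["ee_rot"].round(2))
f=vision.grab_frame("top");cv2.imwrite("pics/t16.png",cv2.resize(f["img"][180:260,340:450,::-1],None,fx=7,fy=7,interpolation=cv2.INTER_CUBIC))
f=vision.grab_frame("scene");cv2.imwrite("pics/s16.png",cv2.resize(f["img"][210:290,175:280,::-1],None,fx=7,fy=7,interpolation=cv2.INTER_CUBIC))
E
```

```text
time_s: 19.72
ee_pos: [567.8, -247.3, 19.5]
ee_rot: [-179.8, -0.1, -12.0]
force: [0.5, -0.4, -1.9]
gripper_width: 58.7
[ 567.8 -247.3   19.5] [-1.7985e+02 -1.1000e-01 -1.2010e+01]
```

View pics/s16.png

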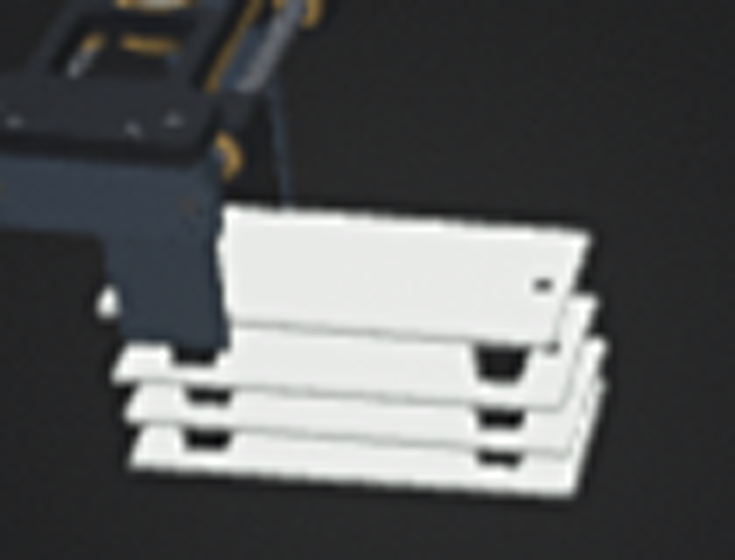

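View pics/t16.png

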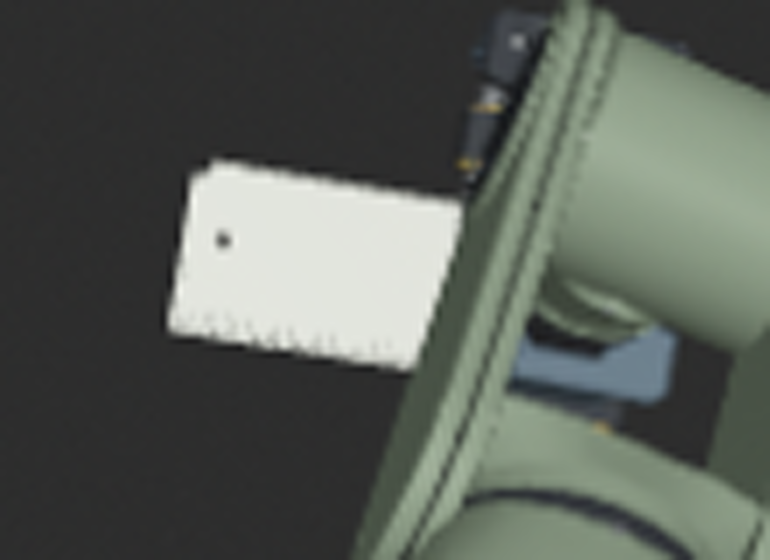

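Run:
```python
from h import *
f=vision.grab_frame("top");s=monitor.state();print(s["ee_pos"].round(1),s["ee_rot"].round(2))
print("top hole",to_world([(340+223/7-.43,180+240/7-.43)],f,66))
f=vision.grab_frame("scene")
print("scene",to_world([(175+542/7-.43,210+286/7-.43)],f,66))
f=vision.grab_frame("wrist");k=held(f,s);print(k.round(2))
```

```text
[ 568.  -247.4   19.8] [-1.7986e+02 -1.4000e-01 -1.2010e+01]
top hole [[ 589.27575437 -135.62243187   66.        ]]
scene [[ 591.76704981 -135.89398099   66.        ]]
[ 5.7718e+02 -2.0171e+02  6.3650e+01  2.0000e-02  1.3800e+00 -1.0810e+01]
```

```bash
python3 -m creep '-0.1 0.15 -0.3 0 0.002 0.002 1;0 0 -0.3 0 0 0 1;0 0 0 0 0 0 1' 50;python3 -c "
from workcell import monitor as m;s=m.state();print(s['ee_pos'],s['ee_rot'],s['force'])"
```

```text
time_s: 20.22
ee_pos: [567.4, -245.7, 13.9]
ee_rot: [-179.9, -0.1, -11.9]
force: [-0.7, -0.1, -2.4]
gripper_width: 59.0
[ 567.40685084 -245.68810797   13.91153765] [-1.79897468e+02 -9.53118861e-02 -1.18673517e+01] [-0.67052498 -0.07365012 -2.36469487]
```

```bash
python3 -m creep '0 0 -0.15 0 0 0 1' |grep -E "pos|force";python3 -m creep '0 0 -0.1 0 0 0 1'|grep -E "pos|force";python3 -m creep '0 0 -0.08 0 0 0 1'|grep -E "pos|force"
python3 - <<'E'
from h import *
s=monitor.state();print(s["ee_pos"],s["force"],s["torque"])
E
```

```text
ee_pos: [567.5, -245.7, 12.4]
force: [-0.7, 0.3, -1.6]
ee_pos: [567.4, -245.6, 11.1]
force: [-0.1, 0.2, -2.4]
ee_pos: [567.4, -245.5, 10.2]
force: [0.5, -0.0, -1.5]
[ 567.37506588 -245.54140641   10.16065213] [ 0.46268645 -0.02308432 -1.46205171] [-0.14966689 -0.11895413  0.02076443]
```

```bash
python3 -m creep '0 0 -0.08 0 0 0 1' |grep -E "pos|force";python3 -m creep '0 0 -0.08 0 0 0 1'|grep -E "pos|force"
python3 - <<'E'
from h import *
s=monitor.state();print(s["ee_pos"],s["force"],s["torque"])
f=vision.grab_frame("scene");cv2.imwrite("pics/s17.png",cv2.resize(f["img"][220:290,175:280,::-1],None,fx=7,fy=7,interpolation=cv2.INTER_CUBIC))
E
```

```text
ee_pos: [567.5, -245.6, 9.4]
force: [-0.6, 0.8, 4.8]
ee_pos: [567.5, -245.6, 9.3]
force: [-3.7, 0.8, 8.4]
[ 567.50241508 -245.59630721    9.34768906] [-3.72822189  0.81397922  8.4239309 ] [0.15389112 0.38384975 0.08598817]
```

View pics/s17.png

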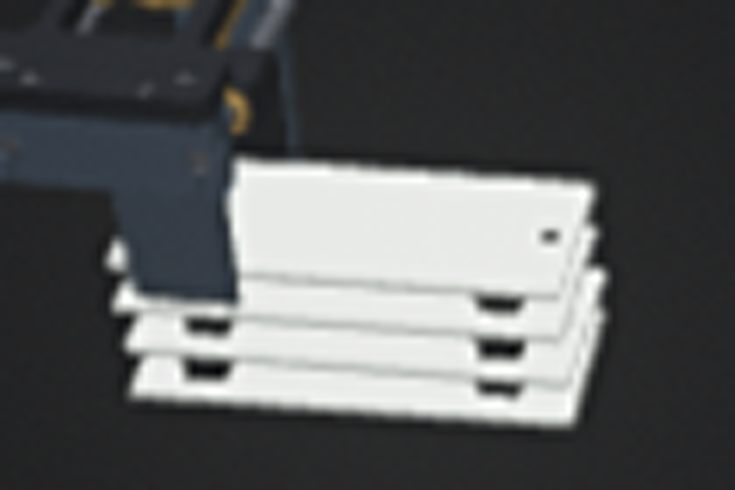

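Run:
```python
from h import *
f=vision.grab_frame("scene");print("scene hole",to_world([(253.14,253.28)],f,57))
f=vision.grab_frame("wrist");s=monitor.state();print(held(f,s).round(2),s["ee_pos"].round(1),s["force"])
f=vision.grab_frame("top");cv2.imwrite("pics/t17.png",cv2.resize(f["img"][180:260,340:450,::-1],None,fx=7,fy=7,interpolation=cv2.INTER_CUBIC))
```

```text
scene hole [[ 590.94390159 -133.81874485   57.        ]]
[ 5.7648e+02 -2.0005e+02  5.3410e+01  5.0000e-01  7.4000e-01 -1.0480e+01] [ 567.6 -245.6    9.4] [-1.65759611  0.81486929  4.24743334]
```

View pics/t17.png

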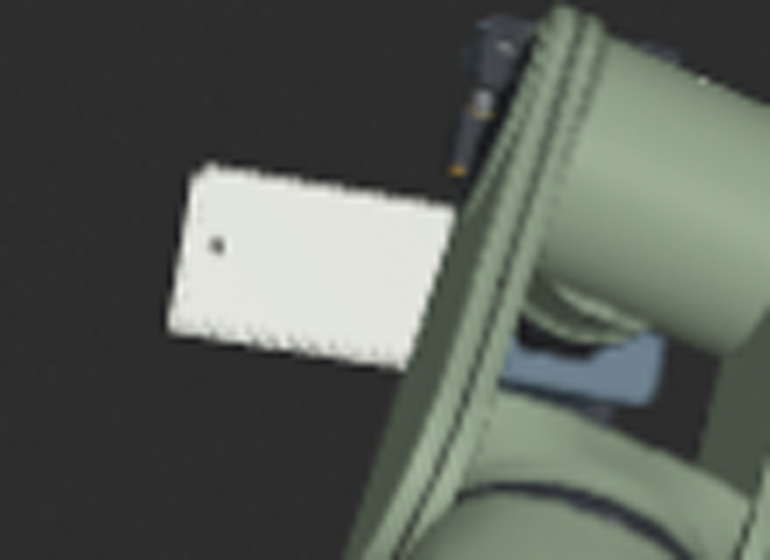

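Contact: about 11 N upward, the hole agrees with the top panel's to ≈1 mm, and the underside fits at ≈53–54 mm. It's fully down, so I'll release gently and rise.

```bash
python3 -m creep '0 0 0 0 0 0 -0.4;0 0 0 0 0 0 -0.5;0 0 0 0 0 0 -0.6;0 0 0 0 0 0 -0.7;0 0 0 0 0 0 -0.8;0 0 0 0 0 0 -0.8' 10; python3 -m creep '0 0 0.5 0 0 0 -0.8;0 0 1 0 0 0 -0.8;0 0 2 0 0 0 -0.8;0 0 3 0 0 0 -0.8;0 0 3 0 0 0 -0.8;0 0 3 0 0 0 -0.8;-3 0 1 0 0 0 -0.8;-4 0 0 0 0 0 -0.8;-4 0 0 0 0 0 -0.8;-4 0 0 0 0 0 -0.8;-4 0 0 0 0 0 -0.8;0 0 0 0 0 0 -0.8'
python3 - <<'E'
from h import *
f=vision.grab_frame("scene");cv2.imwrite("pics/s18.png",cv2.resize(f["img"][220:290,175:280,::-1],None,fx=7,fy=7,interpolation=cv2.INTER_CUBIC))
f=vision.grab_frame("top");cv2.imwrite("pics/t18.png",f["img"][...,::-1])
E
```

```text
time_s: 21.33
ee_pos: [568.8, -246.0, 8.9]
ee_rot: [-179.9, -0.3, -11.9]
force: [0.4, 0.3, -0.3]
gripper_width: 81.9
time_s: 22.33
ee_pos: [373.7, -244.7, 157.9]
ee_rot: [179.9, -0.8, -11.6]
force: [-0.7, -0.1, -0.0]
gripper_width: 82.1
```

View pics/s18.png

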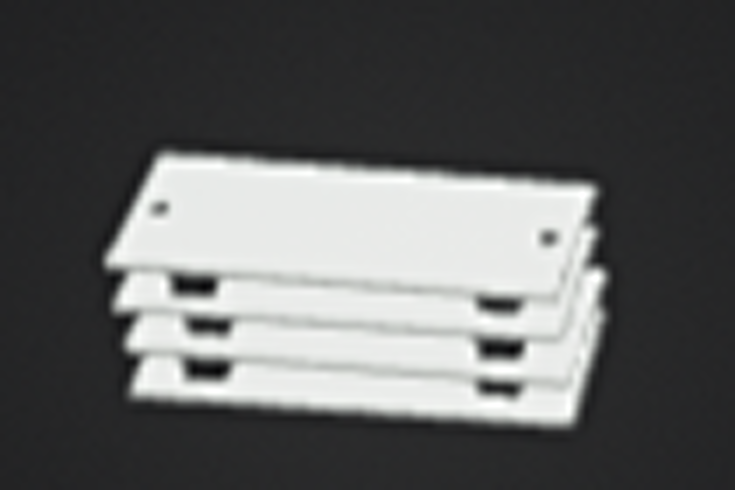

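View pics/t18.png

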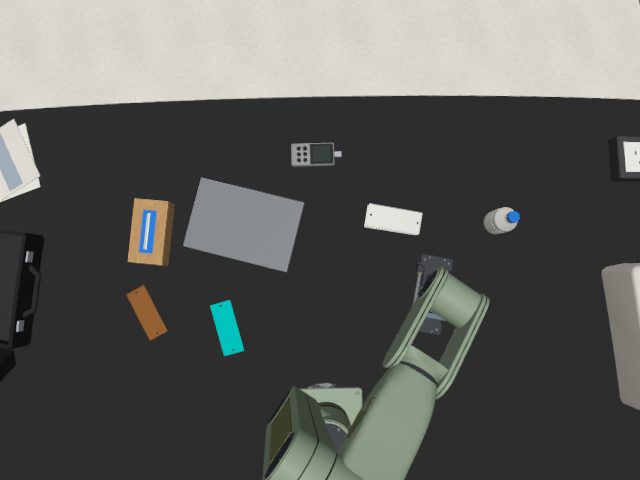

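The panel lies level on both bars with its edges parallel to those beneath. The pile, gauge, bottle and carton look unchanged. One last hole-to-hole comparison before I hand in.

Run:
```python
from h import *
f=vision.grab_frame("top");im=f["img"]
g=255-cv2.resize(im[195:245,355:430],None,fx=10,fy=10,interpolation=cv2.INTER_CUBIC).min(2)
cv2.imwrite("pics/tp2.png",255-g)
p=[]
for x0,y0,x1,y1 in((120,170,220,250),(560,240,650,330)):
    w=np.clip(g[y0:y1,x0:x1].astype(float)-60,0,None);ys,xs=np.mgrid[y0:y1,x0:x1]
    p.append(((xs*w).sum()/w.sum()/10+355-.45,(ys*w).sum()/w.sum()/10+195-.45))
w=to_world(p,f,57);print(np.round(p,2),w.mean(0).round(1),np.degrees(np.arctan2(*(w[0]-w[1])[[1,0]])),np.linalg.norm(w[0]-w[1]))
f=vision.grab_frame("scene")
w=to_world(np.array([(160,208),(549,237)])/7+[175,220]-.43,f,57);print(w.mean(0).round(1),np.degrees(np.arctan2(*(w[1]-w[0])[[1,0]])))
print(monitor.state()["time_s"])
```

```text
[[370.42 214.23]
 [417.19 222.76]] [ 576.1 -198.7   57. ] 78.58991561578438 132.63748749110124
[ 578.8 -198.8   57. ] 78.87978637578267
22.5333
```

```bash
python3 -c "
from workcell import job;print(job.job_done())"
```

```text
the job is handed in; nothing more can be done
None
```

The panel is on the pile, lying on both spacer bars and in line with the panel beneath. I handed the job in at about 22.5 s, and no verdict is reported.

**What I did:** I pushed the panel end-on along the granite until about 57 mm stuck out. I gripped it across its width there, carried it level and lowered it until it pressed on the bars with about 11 N. Then I opened the fingers and drew the arm clear.

**Last checks:**

| Measure (from the holes) | Top camera: moved panel | Top camera: panel beneath | Scene camera: moved panel | Scene camera: panel beneath |
|---|---|---|---|---|
| Centre (mm) | (576.1, −198.7) | (575.9, −198.8) | (578.8, −198.8) | (578.4, −199.3) |
| Long axis | 78.6° | 79.2° | 78.9° | 79.3° |

- **Alignment:** each camera puts the panel within about 1 mm and 0.7° of the one beneath.
- **Surroundings:** by eye in the last pictures, the pile stands as before and the gauge, bottle and carton look unmoved.

**What disagreed or failed:**
- **Tool length:** the real fingertips sit about 36.5 mm short of the reported TCP. My first push therefore passed above the panel without touching it. I re-measured the offset with the cameras and by touching the granite, which took about 25 N.
- **Scene camera:** it reads about 2–3 mm further in x than the top camera, so I compared positions only within one camera.

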